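# Fetch the hemmed-in vial for weighing and put the bottles back by colour

## Robot

A 7-joint arm with a two-finger parallel gripper is mounted at the origin on a cart in front of the work surface, level with it; the furniture and walls round the work are solid. World frame = base frame: x ahead of the robot, y to its left, z up, the work surface at z = 0. Lengths are in mm, angles in rad, forces in N, time in s.
With the tool pointing down it reaches from about 425 to 875 mm from the base axis. Payload 4.7 kg.
Tool frame: the origin (TCP) lies at the very end of the fingers, on their centre line; the grasp point (between the pads) lies 19 mm behind it; z points along the fingers, y is the line along which they close (so a half turn about z gives the same grasp; the last joint's range is limited). The gripper opens to 87 mm and grips with 3 to 60 N. Pads are 19 mm wide; open, the fingers measure 117 mm over their backs; the gripper's body (75 mm by 190 mm) begins 51 mm behind the grasp point.
Start: joints at [-1.111, 0.321, -0.07, 1.45, 0.023, 1.371, -0.057], TCP at [280.296, 586.481, 222.587] pointing down, gripper open.
Joint ranges: [-2.86, 2.86], [-0.3, 2.09], [-1.38, 1.24], [0.06, 2.45], [-1.56, 4.7], [0.09, 2.05], [-2.69, 2.69]. Speed limits (rad/s): [2.57, 2.57, 3.14, 3.14, 3.14, 3.14, 3.14].

## Interface

Orientations are given as a rotation vector (axis times angle).
In Python, from rig import ctrl gives the robot as it stands.
- The arm moves only by the tool arm_command, never from a script. Its argument "series" is a list of rows, each a list of 7 numbers: the shift along the tool's x, y, z in m, then the turn, a rotation vector about the tool's x, y, z in degrees, then the closure, from -1 (fully open) to 1 (shut). A call has 1 to 5 rows; each row shifts and turns the commanded pose from where the row before left it, along the tool's axes as they then stand; what a row does not reach is not made up. A row lasts 1/12 s, in which the tool goes at most 41.7 mm and 7.16 degrees, less where a joint would pass 70% of its speed; a pose out of reach is approached as far as the arm can. A call with a gripper value outside its range is refused whole. The fingers move at their own pace and stop on an object; "grip_force" is the grip in N (left out, the last holds). Time passes only in rows, so rows that do not move let the fingers close. It gives the time, the measured TCP pose, the force, the opening and the grip force at its end, in the units of the state.
- ctrl.state(): the state, without advancing time (a new reading comes with each control period).
- ctrl.grab_frame(name): name is "scene" or "top" or "wrist"; returns (picture, depth): 420x560x3 uint8, red, green, blue; 420x560 float32, mm along the optical axis (not along the pixel's ray), 0 where there is no reading.
- ctrl.camera_info(name): a dict with "intrinsics" (3x3 intrinsics, pixels), "eye" and "attitude" of the camera in the world; the wrist camera has in their place "tool_from_camera" (4x4, takes a point from camera to tool coordinates, whose origin is the TCP and whose axes are the flange's). Camera axes: x right, y up, looking along -z (the intrinsics and any distortion apply to the point x, -y, -z); pixel columns grow to the right and rows downward; lengths in mm; the calibration is good to about 2 mm. A picture is of the moment at which its call begins: read the wrist's pose just before it. camera_info takes no time and is no camera call.
- ctrl.finish_job(): hands the job in; it is judged then, once.
The state is a dict: "t": time; "q": joint angles; "qvel": joint speeds; "tau": joint torques, N m; "eef_pos": TCP position; "ee_rot": TCP orientation; "contact_force": force on the tool from outside, world axes, zero at the start; "moment": the same for the moment, N m; "finger_gap": finger opening in mm; "grasp_force": force on a finger pad.
Only numpy, scipy, OpenCV 4.12 (cv2) and the standard library are available. Lean on these libraries where they do the work, as an engineer would, in place of code of your own. Each camera call takes 0.05 s, during which the arm holds its last target. There are 200 camera calls.

## Task

First move all three bottles from the steel tray over to the empty blue tray and stand them there; then take the small blue-capped vial they hemmed in and set it upright in the middle of the balance pan; then put each bottle back in the steel tray, standing centred on the pad of its own cap colour. Never tip a bottle or the vial over, and leave the conical flask where it stands.

Things in the scene. Friction and masses are not known exactly. Their poses are not given: they have to be found in the camera images.
- bottle_red: closed laboratory bottle with a red screw cap (clear bottle with pink contents), 158 mm tall, body 60 mm in diameter up to about 93 mm, cap 34 mm in diameter from 115 to 150 mm above its foot (easily lifted by the cap from above). Origin: centre of its underside, z up the bottle. At the start it stands on one of the three coloured pads, not necessarily its own.
- bottle_green: closed laboratory bottle with a green screw cap (colourless bottle with a green-striped label), 147 mm tall, body 60 mm in diameter up to about 87 mm, cap 34 mm in diameter from 109 to 140 mm above its foot (easily lifted by the cap from above). Origin: centre of its underside, z up the bottle. At the start it stands on one of the three coloured pads, not necessarily its own.
- bottle_yellow: closed laboratory bottle with a yellow screw cap (clear bottle with pale yellow contents), 130 mm tall, body 56 mm in diameter up to about 76 mm, cap 32 mm in diameter from 98 to 125 mm above its foot (easily lifted by the cap from above). Origin: centre of its underside, z up the bottle. At the start it stands on one of the three coloured pads, not necessarily its own.
- vial: small sample vial with a blue cap, 54 mm tall, 29 mm in diameter (glass 27 mm up to 36 mm height, cap above). Origin: centre of its underside, z up. At the start it stands in the middle of the three bottles, too hemmed in to be reached, on the tray's floor 4 mm above the worktop.
- pad_red: flat round red pad, 76 mm in diameter, 4 mm thick, fixed in a round steel tray (212 mm across, rim 12 mm high) with the two other pads, 55 mm from the tray's centre and 95 mm from each other. Origin: centre of its underside; its top is 4 mm above that (8 mm above the worktop). A bottle stands on it at the start, and its border shows round the bottle's foot.
- pad_green: flat round green pad, 76 mm in diameter, 4 mm thick, fixed in a round steel tray (212 mm across, rim 12 mm high) with the two other pads, 55 mm from the tray's centre and 95 mm from each other. Origin: centre of its underside; its top is 4 mm above that (8 mm above the worktop). A bottle stands on it at the start, and its border shows round the bottle's foot.
- pad_yellow: flat round yellow pad, 76 mm in diameter, 4 mm thick, fixed in a round steel tray (212 mm across, rim 12 mm high) with the two other pads, 55 mm from the tray's centre and 95 mm from each other. Origin: centre of its underside; its top is 4 mm above that (8 mm above the worktop). A bottle stands on it at the start, and its border shows round the bottle's foot.
- park_tray: empty round blue tray, the side area, fixed on the worktop: 212 mm across, rim 12 mm high, flat floor about 194 mm across, 4 mm above the worktop. Origin: centre of its underside. There is room for the three bottles in a triangle, each 55 mm from the tray's centre.
- balance_pan (a point): centre of the top of the round steel pan (96 mm across) of a white laboratory balance, 57 mm above the worktop. The balance is fixed; its housing (210 x 165 mm, 48 mm high) lies under the pan. The pan does not move.
- flask: conical glass flask with pink contents, 82 mm in diameter at the foot, 131 mm tall, standing loose at the back: a bystander, to be left where it is. Origin: centre of its underside.
Things that resemble listed ones, but are neither listed nor needed, are in the scene too. Several things have the shape of the pad_green; the one meant has the colours described above. Leave any purple look-alike of the bottle_red alone.

How it is judged (in metres and radians):
On the way, in this order (a step that is already met when the one before it is completed fails the run):
1. all three bottles stand upright in the blue tray (horizontal distance between each of bottle_red, bottle_green, bottle_yellow and park_tray below 0.075 m and height (world z) of each of bottle_red, bottle_green, bottle_yellow below 0.012 m and angle between each of bottle_red, bottle_green, bottle_yellow's own z axis and vertical below 0.15 rad), for 0.2 s.
2. the vial stands upright in the middle of the balance pan (horizontal distance between vial and balance_pan below 0.015 m and height (world z) of vial between 0.052 and 0.062 m and angle between vial's own z axis and vertical below 0.15 rad and linear speed of vial below 0.03 m/s), for 0.2 s.
At the end, for the whole second after the job is handed in: Each bottle stands upright (within 0.15 rad) and at rest on the pad of its cap's colour, its axis within 12 mm of the pad's centre; the vial stands upright and at rest on the balance pan within 15 mm of its centre; all is released (all of step 2 and horizontal distance between bottle_red and pad_red below 0.012 m and height (world z) of each of bottle_red, bottle_green, bottle_yellow below 0.013 m and angle between each of bottle_red, bottle_green, bottle_yellow's own z axis and vertical below 0.15 rad and linear speed of each of bottle_red, bottle_green, bottle_yellow below 0.03 m/s and horizontal distance between bottle_green and pad_green below 0.012 m and horizontal distance between bottle_yellow and pad_yellow below 0.012 m); the robot touches nothing.
It fails at once if a bottle or the vial is tipped over (more than 0.8 rad) (angle between any of vial, bottle_red, bottle_green, bottle_yellow's own z axis and vertical above 0.8 rad).
It fails at once if the conical flask is moved by more than 25 mm (distance of flask from where it was at the start of the episode above 0.025 m).
It also fails if it takes over 144 s, if anything falls off the work surface, if the arm or the gripper's body presses on something with over 40 N, if the wrist force passes 120 N, or if a joint passes its speed limit or range.

## Working session

There is one attempt and no reset: what is moved stays moved. The work goes in short steps, Python scripts to look and compute and a tool call to move; the robot and the scene stay as the last step left them, time stands still between calls to the robot, and variables do not carry over. Pictures are saved under pics/ and viewed, at most 14 in all, crops included, and the job is handed in when it is done.

Besides the shell and the picture viewer there is one more tool, called by a JSON object that holds its "op" and its "data", one argument or row to a line. arm_command: Moves the arm, as the interface text tells. Its arguments: {"type":"object","properties":{"series":{"type":"array","items":{"type":"array","items":{"type":"number"}}},"grip_force":{"type":"number"}},"required":["series"]}

```bash
ls; mkdir -p pics
python3 - <<'E'
from rig import ctrl
import cv2,numpy as np
s=ctrl.state();print(s)
for n in("scene","top"):
    p,d=ctrl.grab_frame(n);cv2.imwrite(f"pics/{n}0.png",p[:,:,::-1]);np.savez(f"pics/{n}0.npz",p=p,d=d);print(n,ctrl.camera_info(n))
print(ctrl.camera_info("wrist"))
E
```

```text
pics
{'t': 0.0, 'q': array([-1.11085627,  0.32183887, -0.07008706,  1.45165474,  0.02259151,
        1.37078718, -0.05689305]), 'qvel': array([-1.42689015e-03, -1.94435004e-04,  1.25011899e-03,  1.12034152e-06,
        3.35561107e-04,  7.67952131e-04,  6.68916085e-04]), 'tau': array([-3.58763518e-04, -4.91280019e+01, -4.03902009e-01, -3.12525094e+01,
       -6.38051704e-02,  4.36093309e-02,  1.63722525e-04]), 'eef_pos': array([280.09724454, 585.95287792, 221.46138358]), 'ee_rot': array([-6.94406269e-01, -3.06354287e+00,  2.93942146e-03]), 'contact_force': array([0.10360607, 0.09754456, 0.9367996 ]), 'moment': array([ 0.09175446, -0.04148044, -0.00394847]), 'grasp_force': 0.0, 'finger_gap': 86.5138579216183}
scene {'intrinsics': array([[432.43143578,   0.        , 282.53718465],
       [  0.        , 432.43143578, 205.83454819],
       [  0.        ,   0.        ,   1.        ]]), 'eye': array([ -31.03986883, -935.50236291,  497.89884427]), 'attitude': array([ 1.12267204, -0.35406615, -0.52193993])}
top {'intrinsics': array([[445.15339859,   0.        , 278.75259689],
       [  0.        , 445.15339859, 209.91908992],
       [  0.        ,   0.        ,   1.        ]]), 'eye': array([ 472.38687793,  -78.01386706, 1417.22032025]), 'attitude': array([ 0.04665253, -0.02987621, -1.59590708])}
{'intrinsics': array([[377.75548758,   0.        , 279.56187368],
       [  0.        , 377.75548758, 215.89889131],
       [  0.        ,   0.        ,   1.        ]]), 'tool_from_camera': array([[ 2.32465995e-04,  9.68266278e-01,  2.49920708e-01,
         6.71726202e+01],
       [ 9.99999852e-01, -3.48066124e-04,  4.18351605e-04,
        -1.25635164e+00],
       [ 4.92064684e-04,  2.49920573e-01, -9.68266216e-01,
        -1.61838389e+02],
       [ 0.00000000e+00,  0.00000000e+00,  0.00000000e+00,
         1.00000000e+00]])}
```

View pics/scene0.png

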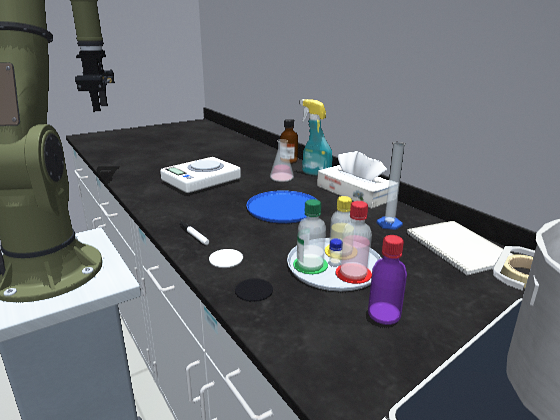

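View pics/top0.png

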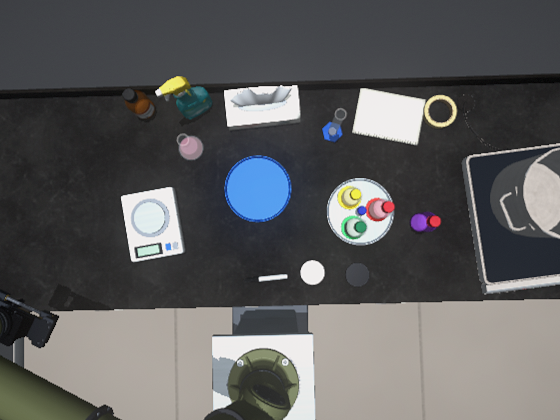

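The scene view shows the green, red and yellow bottles on the steel tray, at about (312,235), (357,240) and (343,225). A purple look-alike stands at (390,280). The blue tray is at (283,206) and the balance at (200,172). The top view shows the steel tray at (361,211), the blue tray at (258,188) and the pan at (150,217).

```bash
cat > h.py <<'E'
import numpy as np,cv2
from scipy.spatial.transform import Rotation as R
from rig import ctrl
def cam(n,s=None):
    c=ctrl.camera_info(n);K=c["intrinsics"]
    if n=="wrist":
        T=c["tool_from_camera"];Rt=R.from_rotvec(s["ee_rot"]).as_matrix()
        return K,s["eef_pos"]+Rt@T[:3,3],Rt@T[:3,:3]
    return K,c["eye"],R.from_rotvec(c["attitude"]).as_matrix()
def ray(C,u,v,z):
    K,e,A=C;d=A@np.array([(u-K[0,2])/K[0,0],-(v-K[1,2])/K[1,1],-1]);return e+d*(z-e[2])/d[2]
def cloud(C,D):
    K,e,A=C;v,u=np.indices(D.shape)
    c=np.stack([(u-K[0,2])/K[0,0]*D,-(v-K[1,2])/K[1,1]*D,-D],-1);return c@A.T+e
def hsv(p): return cv2.cvtColor(p,cv2.COLOR_RGB2HSV)
def circ(x,y):
    M=np.c_[2*x,2*y,np.ones_like(x)];a=np.linalg.lstsq(M,x*x+y*y,rcond=None)[0];return a[0],a[1],np.sqrt(a[2]+a[0]**2+a[1]**2)
E
python3 - <<'E'
from h import *
f=np.load("pics/top0.npz");p,D=f["p"],f["d"];C=cam("top");W=cloud(C,D);H=hsv(p)
h,s,v=[H[...,i].astype(int) for i in range(3)]
roi=np.zeros(h.shape,bool);roi[175:250,325:397]=1
cols=dict(red=((h<8)|(h>172))&(s>140),green=(h>45)&(h<90)&(s>90),yellow=(h>20)&(h<35)&(s>110),blue=(h>105)&(h<130)&(s>130))
for n,m in cols.items():
    m=m&roi;z=W[...,2]
    for lo,hi in((0,20),(45,70),(100,175)):
        k=m&(z>lo)&(z<hi)
        if k.sum()>4:
            q=W[k];print(n,(lo,hi),k.sum(),q.mean(0).round(1),"ztop",np.percentile(q[:,2],90).round(1),"mid",((q.max(0)+q.min(0))/2).round(1),np.ptp(q,axis=0).round(1))
# trays
m=(cols["blue"])&(W[...,2]<30)&(np.indices(h.shape)[1]<310)&(np.indices(h.shape)[1]>200)
cs,_=cv2.findContours(m.astype(np.uint8),0,1);c=max(cs,key=cv2.contourArea)
P=np.array([ray(C,u,v,12) for u,v in c[:,0]]);print("park",circ(P[:,0],P[:,1]))
# top-of-surfaces by depth
z=W[...,2]
for nm,lo,hi,b in(("pan",54,62,(180,260,115,190)),("house",44,51,(180,260,115,190)),("rim",7,16,(175,250,320,400))):
    k=np.zeros(h.shape,np.uint8);a=b;sl=(slice(a[0],a[1]),slice(a[2],a[3]));k[sl]=((z[sl]>lo)&(z[sl]<hi))
    c=max(cv2.findContours(k,0,1)[0],key=cv2.contourArea)
    P=W[c[:,0,1],c[:,0,0]];print(nm,cv2.contourArea(c),circ(P[:,0],P[:,1]),np.median(P[:,2]),P.min(0).round(),P.max(0).round())
S=np.load("pics/scene0.npz")["p"]
a=cv2.resize(S[185:300,270:420],None,fx=4,fy=4,interpolation=3)
cv2.imwrite("pics/crop.png",a[...,::-1])
E
```

```text
red (0, 20) 81 [ 527.7 -359.4    9.4] ztop 13.4 mid [ 535.8 -384.5    9.7] [69.6 91.6 17.9]
red (100, 175) 105 [ 535.2 -372.4  165.4] ztop 169.7 mid [ 535.1 -378.9  139.8] [30.7 43.1 64.4]
green (0, 20) 95 [ 478.8 -278.6    9.4] ztop 13.0 mid [ 481.1 -287.3    9.6] [70.1 57.3 17.6]
green (100, 175) 104 [ 482.1 -294.1  152.9] ztop 159.4 mid [ 487.5 -293.6  131.1] [44.7 29.6 60.4]
yellow (0, 20) 123 [ 565.5 -276.1    9.4] ztop 12.5 mid [ 576.2 -286.7   10.8] [70.4 69.5 16.7]
yellow (100, 175) 96 [ 575.1 -285.9  137.1] ztop 141.7 mid [ 575.4 -285.6  129.8] [28.2 29.1 29.7]
blue (45, 70) 55 [ 531.5 -316.4   59.1] ztop 62.9 mid [ 531.8 -317.    56.9] [24.2 23.5 17. ]
park (np.float64(611.3821128226887), np.float64(1.881358423299389), np.float64(105.6721232788004))
pan 718.5 (np.float64(527.2763726935062), np.float64(334.53369698163743), np.float64(47.631231058670096)) 57.3853274792275 [475. 282.  54.] [582. 384.  62.]
house 3287.0 (np.float64(507.9535098590829), np.float64(328.48776999435654), np.float64(102.45588776572227)) 47.062062393791734 [399. 236.  44.] [620. 424.  51.]
rim 272.5 (np.float64(570.2325064974593), np.float64(-316.5523625887674), np.float64(69.68878315626112)) 9.946425222832659 [ 537. -419.    7.] [ 636. -214.   16.]
```

View pics/crop.png

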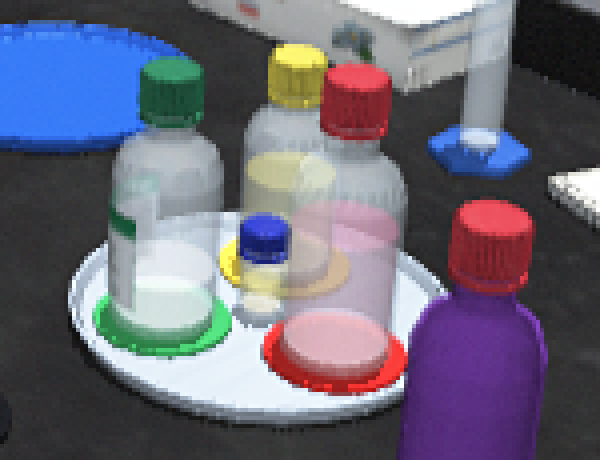

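Each bottle already stands on its own pad: green (482,-294), red (535,-372), yellow (575,-286), all about 94 mm apart. The vial is at (531,-317), the blue tray at (611,2) and the pan at (527,334). I'll turn the tool so that its y axis lies along world x, then cross over.

{"op": "arm_command", "data": {
  "series": [
    [0,0,-0.006,0,0,7.16,-1],
    [0,0,-0.006,0,0,7.16,-1],
    [0,0,-0.006,0,0,7.16,-1],
    [0,0,-0.006,0,0,7.16,-1],
    [0,0,-0.006,0,0,7.16,-1]
  ],
  "grip_force": 25
}}

```text
t: 0.52
eef_pos: [280.2, 586.2, 252.2]
ee_rot: [1.611, 2.697, -0.002]
contact_force: [-0.3, 0.4, 0.1]
finger_gap: 87.3
grasp_force: 0.0
```

{"op": "arm_command", "data": {
  "series": [
    [0,0,-0.006,0,0,7.16,-1],
    [0,0,-0.006,0,0,7.16,-1],
    [0,0,-0.006,0,0,7.16,-1],
    [0,0,-0.006,0,0,7.16,-1],
    [0,0,0,0,0,0,-1]
  ]
}}

```text
t: 0.93
eef_pos: [280.5, 586.8, 277.4]
ee_rot: [-2.224, -2.218, -0.002]
contact_force: [0.2, 0.6, -1.1]
finger_gap: 87.2
grasp_force: 0.0
```

{"op": "arm_command", "data": {
  "series": [
    [-0.027,0.0173,0,0,0,0,-1],
    [-0.027,0.0173,0,0,0,0,-1],
    [-0.027,0.0173,0,0,0,0,-1],
    [-0.027,0.0173,0,0,0,0,-1],
    [-0.027,0.0173,0,0,0,0,-1]
  ]
}}

```text
t: 1.35
eef_pos: [367.2, 449.9, 275.8]
ee_rot: [2.216, 2.226, -0.001]
contact_force: [0.7, 0.3, 0.2]
finger_gap: 86.7
grasp_force: 0.0
```

{"op": "arm_command", "data": {
  "series": [
    [-0.027,0.0173,0,0,0,0,-1],
    [-0.027,0.0173,0,0,0,0,-1],
    [-0.027,0.0173,0,0,0,0,-1],
    [-0.027,0.0173,0,0,0,0,-1],
    [-0.027,0.0173,0,0,0,0,-1]
  ]
}}

```text
t: 1.77
eef_pos: [453.7, 314.9, 276.0]
ee_rot: [-2.216, -2.226, 0.001]
contact_force: [0.4, 0.0, -0.4]
finger_gap: 87.3
grasp_force: 0.0
```

{"op": "arm_command", "data": {
  "series": [
    [-0.027,0.0173,0,0,0,0,-1],
    [-0.027,0.0173,0,0,0,0,-1],
    [-0.027,0.0173,0,0,0,0,-1],
    [-0.027,0.0173,0,0,0,0,-1],
    [-0.027,0.0173,0,0,0,0,-1]
  ]
}}

```text
t: 2.18
eef_pos: [540.2, 180.1, 276.0]
ee_rot: [-2.216, -2.226, 0.001]
contact_force: [0.3, 0.8, -0.2]
finger_gap: 87.1
grasp_force: 0.0
```

{"op": "arm_command", "data": {
  "series": [
    [-0.028,-0.004,0,0,0,0,-1],
    [-0.028,-0.004,0,0,0,0,-1],
    [-0.028,-0.004,0,0,0,0,-1],
    [-0.028,-0.004,0,0,0,0,-1],
    [-0.028,-0.004,0,0,0,0,-1]
  ]
}}

```text
t: 2.6
eef_pos: [519.3, 40.1, 275.9]
ee_rot: [-2.216, -2.226, 0.001]
contact_force: [0.1, -0.1, -0.1]
finger_gap: 87.1
grasp_force: 0.0
```

{"op": "arm_command", "data": {
  "series": [
    [-0.028,-0.004,0,0,0,0,-1],
    [-0.028,-0.004,0,0,0,0,-1],
    [-0.028,-0.004,0,0,0,0,-1],
    [-0.028,-0.004,0,0,0,0,-1],
    [-0.028,-0.004,0,0,0,0,-1]
  ]
}}

```text
t: 3.02
eef_pos: [499.3, -99.7, 276.1]
ee_rot: [-2.216, -2.226, 0.0]
contact_force: [-0.3, 0.0, -0.2]
finger_gap: 86.7
grasp_force: 0.0
```

{"op": "arm_command", "data": {
  "series": [
    [-0.028,-0.004,0,0,0,0,-1],
    [-0.028,-0.004,0,0,0,0,-1],
    [-0.028,-0.004,0,0,0,0,-1],
    [-0.028,-0.004,0,0,0,0,-0.3],
    [-0.028,-0.004,0,0,0,0,-0.3]
  ]
}}

```text
t: 3.43
eef_pos: [479.4, -239.6, 276.1]
ee_rot: [-2.216, -2.226, -0.0]
contact_force: [0.5, -0.2, 0.3]
finger_gap: 79.9
grasp_force: 0.0
```

Run:
```python
from h import *
s=ctrl.state();p,D=ctrl.grab_frame("wrist");print(s["eef_pos"],s["ee_rot"],s["finger_gap"])
np.savez("pics/w1.npz",p=p,d=D);cv2.imwrite("pics/w1.png",p[...,::-1])
C=cam("wrist",s);W=cloud(C,D);H=hsv(p);h,sa,v=[H[...,i].astype(int) for i in range(3)];z=W[...,2]
for n,m,zt in(("red",((h<8)|(h>172))&(sa>120),158+8),("green",(h>45)&(h<90)&(sa>80),155),("yellow",(h>20)&(h<35)&(sa>100),138),("vial",(h>105)&(h<130)&(sa>130),58)):
    # use slab at cap top level
    k=(m&(abs(z-zt+3)<9)).astype(np.uint8)
    n_,lab,st,ce=cv2.connectedComponentsWithStats(k)
    for i in range(1,n_):
        if st[i,4]>80:
            (u,v2),r=cv2.minEnclosingCircle(np.argwhere(lab==i)[:,::-1].astype(np.float32))
            q=W[lab==i];print(n,st[i,4],q.mean(0).round(1),np.ptp(q,axis=0).round(1),ray(C,u,v2,np.median(q[:,2])).round(1))
```

```text
[ 479.39083616 -239.59063856  276.12426993] [-2.21603930e+00 -2.22617124e+00 -2.59350082e-04] 79.91586763338482
green 703 [ 480.9 -290.7  153.9] [32.2 19.5 12.9] [ 481.1 -292.6  154. ]
yellow 496 [ 578.4 -280.9  135.6] [30.1 24.1 13.1] [ 574.4 -284.5  136.9]
vial 391 [ 531.9 -318.5   58.2] [24.9 24.   5.2] [ 532.1 -318.6   58.2]
```

View pics/w1.png

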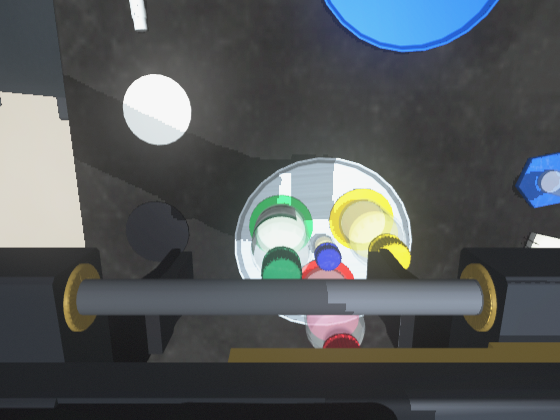

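The wrist view shows the green cap at (281,263), the yellow cap at (390,250), and the vial hemmed in at (327,255). Both cameras agree on the green bottle at (481.5,-294), so I'll grasp it.

{"op": "arm_command", "data": {
  "series": [
    [-0.0272,0.001,0,0,0,0.1,-0.3],
    [-0.0272,0.001,0,0,0,0,-0.3],
    [0,0,0.025,0,0,0,-0.3],
    [0,0,0.025,0,0,0,-0.3],
    [0,0,0.025,0,0,0,-0.3]
  ]
}}

```text
t: 3.9
eef_pos: [481.8, -293.3, 200.3]
ee_rot: [2.22, 2.222, 0.0]
contact_force: [0.4, -0.3, 0.0]
finger_gap: 57.2
grasp_force: 0.0
```

{"op": "arm_command", "data": {
  "series": [
    [0,0,0.025,0,0,0,-0.3],
    [0,0,0.025,0,0,0,-0.3],
    [0,0,0.019,0,0,0,-0.3],
    [0,0,0.015,0,0,0,-0.3],
    [0,0,0,0,0,0,-0.3]
  ]
}}

```text
t: 4.32
eef_pos: [479.6, -291.1, 113.8]
ee_rot: [-2.215, -2.219, 0.004]
contact_force: [0.2, 1.4, 0.0]
finger_gap: 56.2
grasp_force: 0.0
```

{"op": "arm_command", "data": {
  "series": [
    [0,0,0,0,0,0,0.5],
    [0,0,0,0,0,0,1],
    [0,0,0,0,0,0,1],
    [0,0,0,0,0,0,1],
    [0,0,0,0,0,0,1]
  ]
}}

```text
t: 4.73
eef_pos: [482.3, -293.2, 118.5]
ee_rot: [2.222, 2.22, 0.001]
contact_force: [-1.5, 0.2, 2.7]
finger_gap: 33.6
grasp_force: 25.0
```

{"op": "arm_command", "data": {
  "series": [
    [0,0,0,0,0,0,1],
    [0,0,0,0,0,0,1],
    [0,0,-0.005,0,0,0,1],
    [0,0,-0.01,0,0,0,1],
    [0,0,-0.015,0,0,0,1]
  ]
}}

```text
t: 5.15
eef_pos: [480.9, -291.9, 146.7]
ee_rot: [-2.221, -2.218, 0.002]
contact_force: [-1.0, -0.6, -2.7]
finger_gap: 33.7
grasp_force: 25.0
```

{"op": "arm_command", "data": {
  "series": [
    [0.02,0,-0.008,0,0,0,1],
    [0.03,0,-0.008,0,0,0,1],
    [0.03,0,-0.008,0,0,0,1],
    [0.03,0,-0.006,0,0,0,1],
    [0.03,0.003,0,0,0,0,1]
  ]
}}

```text
t: 5.57
eef_pos: [485.4, -151.9, 179.2]
ee_rot: [2.223, 2.218, 0.003]
contact_force: [1.1, -0.1, -3.0]
finger_gap: 33.3
grasp_force: 25.0
```

{"op": "arm_command", "data": {
  "series": [
    [0.028,0.018,0,0,0,0,1],
    [0.028,0.018,0,0,0,0,1],
    [0.028,0.018,0,0,0,0,1],
    [0.028,0.018,0,0,0,0,1],
    [0.028,0.018,0,0,0,0,1]
  ]
}}

```text
t: 5.98
eef_pos: [575.9, -11.2, 177.8]
ee_rot: [-2.223, -2.22, -0.001]
contact_force: [1.1, 0.2, -2.5]
finger_gap: 33.8
grasp_force: 25.0
```

{"op": "arm_command", "data": {
  "series": [
    [0.028,0.018,0,0,0,0,1],
    [0.02,0.012,0,0,0,0,1],
    [0.01,0.007,0,0,0,0,1],
    [0,0,0.015,0,0,0,1],
    [0,0,0,0,0,0,1]
  ]
}}

```text
t: 6.4
eef_pos: [610.9, 45.1, 160.2]
ee_rot: [-2.22, -2.22, 0.007]
contact_force: [-1.6, -1.0, -4.6]
finger_gap: 33.5
grasp_force: 25.0
```

{"op": "arm_command", "data": {
  "series": [
    [0.011,0,0.01,0,0,0,1],
    [0,0,0.015,0,0,0,1],
    [0,0,0.012,0,0,0,1],
    [0,0,0.007,0,0,0,1],
    [0,0,0.004,0,0,0,1]
  ]
}}

```text
t: 6.82
eef_pos: [611.6, 55.2, 114.5]
ee_rot: [-2.223, -2.218, 0.002]
contact_force: [-7.4, -0.3, 19.1]
finger_gap: 33.8
grasp_force: 25.0
```

{"op": "arm_command", "data": {
  "series": [
    [0,0,0,0,0,0,1],
    [0,0,0,0,0,0,1],
    [0,0,0,0,0,0,0],
    [0,0,0,0,0,0,-0.3],
    [0,0,0,0,0,0,-0.3]
  ]
}}

```text
t: 7.23
eef_pos: [613.1, 55.9, 115.3]
ee_rot: [2.223, 2.219, 0.002]
contact_force: [-0.3, 0.6, 0.3]
finger_gap: 46.1
grasp_force: 0.0
```

{"op": "arm_command", "data": {
  "series": [
    [0,0,0,0,0,0,-0.3],
    [0,0,-0.01,0,0,0,-0.3],
    [0,0,-0.02,0,0,0,-0.3],
    [0,0,-0.035,0,0,0,-0.3],
    [0,0,-0.035,0,0,0,-0.3]
  ]
}}

```text
t: 7.65
eef_pos: [611.8, 55.8, 215.6]
ee_rot: [-2.223, -2.219, 0.002]
contact_force: [0.8, 0.0, -0.2]
finger_gap: 56.5
grasp_force: 0.0
```

{"op": "arm_command", "data": {
  "series": [
    [-0.03,-0.004,0,0,0,0,-0.3],
    [-0.034,-0.004,0,0,0,0,-0.3],
    [-0.034,-0.004,0,0,0,0,-0.3],
    [-0.034,-0.004,0,0,0,0,-0.3],
    [-0.034,-0.004,0,0,0,0,-0.3]
  ]
}}

```text
t: 8.07
eef_pos: [592.2, -111.6, 215.9]
ee_rot: [2.222, 2.219, 0.002]
contact_force: [0.8, 0.3, -0.0]
finger_gap: 56.3
grasp_force: 0.0
```

{"op": "arm_command", "data": {
  "series": [
    [-0.034,-0.004,0,0,0,0,-0.3],
    [-0.034,-0.004,0,0,0,0,-0.3],
    [-0.034,-0.004,0,0,0,0,-0.3],
    [-0.034,-0.003,0,0,0,0,-0.3],
    [-0.03,-0.002,0,0,0,0,-0.3]
  ]
}}

```text
t: 8.48
eef_pos: [574.5, -278.6, 215.9]
ee_rot: [2.223, 2.217, 0.001]
contact_force: [-0.4, -0.7, 0.2]
finger_gap: 56.4
grasp_force: 0.0
```

{"op": "arm_command", "data": {
  "series": [
    [-0.009,0,0,0,0,0,-0.3],
    [0,0,0,0,0,0,-0.3],
    [0,0,0.03,0,0,0,-0.3],
    [0,0,0.02,0,0,0,-0.3],
    [0,0,0,0,0,0,-0.3]
  ]
}}

```text
t: 8.9
eef_pos: [573.9, -280.8, 160.5]
ee_rot: [-2.215, -2.218, 0.002]
contact_force: [-0.7, 1.5, -1.2]
finger_gap: 56.6
grasp_force: 0.0
```

{"op": "arm_command", "data": {
  "series": [
    [0,0,0.03,0,0,0,-0.3],
    [0,0,0.02,0,0,0,-0.3],
    [0,0,0.014,0,0,0,-0.3],
    [0,0,0,0,0,0,-0.3],
    [0,0,0,0,0,0,-0.3]
  ]
}}

```text
t: 9.32
eef_pos: [575.6, -284.0, 101.1]
ee_rot: [-2.221, -2.221, -0.0]
contact_force: [-0.1, -0.4, 0.5]
finger_gap: 56.6
grasp_force: 0.0
```

{"op": "arm_command", "data": {
  "series": [
    [0,0,0,0,0,0,-0.3]
  ]
}}

```text
t: 9.4
eef_pos: [576.3, -285.1, 102.4]
ee_rot: [2.221, 2.219, 0.002]
contact_force: [-0.3, 0.0, 0.8]
finger_gap: 56.7
grasp_force: 0.0
```

{"op": "arm_command", "data": {
  "series": [
    [0,0,0,0,0,0,0.5],
    [0,0,0,0,0,0,1],
    [0,0,0,0,0,0,1],
    [0,0,0,0,0,0,1],
    [0,0,0,0,0,0,1]
  ]
}}

```text
t: 9.82
eef_pos: [575.3, -285.1, 100.9]
ee_rot: [2.223, 2.219, 0.001]
contact_force: [1.7, 0.0, -0.0]
finger_gap: 31.4
grasp_force: 25.1
```

{"op": "arm_command", "data": {
  "series": [
    [0,0,0,0,0,0,1],
    [0,0,-0.005,0,0,0,1],
    [0,0,-0.015,0,0,0,1],
    [0,0,-0.02,0,0,0,1],
    [0,0,-0.02,0,0,0,1]
  ]
}}

```text
t: 10.23
eef_pos: [574.0, -284.5, 160.2]
ee_rot: [-2.221, -2.218, 0.002]
contact_force: [0.1, 0.1, -2.2]
finger_gap: 31.4
grasp_force: 25.0
```

{"op": "arm_command", "data": {
  "series": [
    [0.022,0.006,0,0,0,0,1],
    [0.03,0.01,0,0,0,0,1],
    [0.03,0.01,0,0,0,0,1],
    [0.03,0.01,0,0,0,0,1],
    [0.03,0.01,0,0,0,0,1]
  ]
}}

```text
t: 10.65
eef_pos: [620.9, -141.6, 160.2]
ee_rot: [-2.223, -2.219, 0.001]
contact_force: [-0.1, -0.4, -2.9]
finger_gap: 31.5
grasp_force: 25.0
```

{"op": "arm_command", "data": {
  "series": [
    [0.03,0.01,0,0,0,0,1],
    [0.03,0.01,0,0,0,0,1],
    [0.03,0.01,0,0,0,0,1],
    [0.02,0.006,0,0,0,0,1],
    [0.005,0.001,0,0,0,0,1]
  ]
}}

```text
t: 11.07
eef_pos: [659.1, -20.9, 159.6]
ee_rot: [-2.212, -2.226, -0.002]
contact_force: [-0.7, 2.2, -2.2]
finger_gap: 31.7
grasp_force: 25.0
```

{"op": "arm_command", "data": {
  "series": [
    [0,0,0.02,0,0,0,1],
    [0,0,0.01,0,0,0,1],
    [0,0,0,0,0,0,1]
  ]
}}

```text
t: 11.32
eef_pos: [655.7, -28.9, 127.2]
ee_rot: [-2.221, -2.216, 0.008]
contact_force: [0.1, -0.3, -3.7]
finger_gap: 31.2
grasp_force: 25.0
```

{"op": "arm_command", "data": {
  "series": [
    [0,0,0.012,0,0,0,1],
    [0,0,0.01,0,0,0,1],
    [0,0,0.007,0,0,0,1],
    [0,0,0.004,0,0,0,1],
    [0,0,0,0,0,0,1]
  ]
}}

```text
t: 11.73
eef_pos: [658.3, -28.5, 97.3]
ee_rot: [-2.224, -2.219, 0.0]
contact_force: [-0.2, 0.5, -2.4]
finger_gap: 31.4
grasp_force: 25.0
```

{"op": "arm_command", "data": {
  "series": [
    [0,0,0,0,0,0,1],
    [0,0,0,0,0,0,0.1],
    [0,0,0,0,0,0,-0.3],
    [0,0,0,0,0,0,-0.3],
    [0,0,0,0,0,0,-0.3]
  ]
}}

```text
t: 12.15
eef_pos: [658.8, -28.1, 98.2]
ee_rot: [2.222, 2.219, 0.001]
contact_force: [0.4, -0.2, 0.1]
finger_gap: 50.0
grasp_force: 0.0
```

{"op": "arm_command", "data": {
  "series": [
    [0,0,-0.015,0,0,0,-0.3],
    [0,0,-0.03,0,0,0,-0.3],
    [0,0,-0.04,0,0,0,-0.3],
    [0,0,-0.04,0,0,0,-0.3],
    [0,0,0,0,0,0,-0.3]
  ]
}}

```text
t: 12.57
eef_pos: [662.8, -29.1, 232.2]
ee_rot: [2.216, 2.213, 0.017]
contact_force: [1.6, -0.1, 1.5]
finger_gap: 56.4
grasp_force: 0.0
```

Run:
```python
from h import *
p,D=ctrl.grab_frame("top");C=cam("top");W=cloud(C,D);H=hsv(p);h,s,v=[H[...,i].astype(int) for i in range(3)]
k=(((h<8)|(h>172))&(s>100)&(W[...,2]>158)&(W[...,2]<176));k[:,400:]=0
n,l,st,ce=cv2.connectedComponentsWithStats(k.astype(np.uint8));i=1+st[1:,4].argmax()
q=W[l==i];print(st[i,4],q.mean(0),np.ptp(q,axis=0),ray(C,*ce[i],164))
cv2.imwrite("pics/t2.png",p[100:280,100:450,::-1])
```

```text
108 [ 535.71166324 -371.97983303  166.61288032] [30.79193036 32.57035507 15.35409078] [ 535.8442354 -372.597466   164.       ]
```

{"op": "arm_command", "data": {
  "series": [
    [-0.034,-0.012,0,0,0,0,-0.3],
    [-0.034,-0.012,0,0,0,0,-0.3],
    [-0.034,-0.012,0,0,0,0,-0.3],
    [-0.034,-0.012,0,0,0,0,-0.3],
    [-0.034,-0.012,0,0,0,0,-0.3]
  ]
}}

```text
t: 13.03
eef_pos: [597.0, -199.2, 221.7]
ee_rot: [-2.222, -2.22, 0.0]
contact_force: [-0.5, -0.1, 0.7]
finger_gap: 56.8
grasp_force: 0.0
```

{"op": "arm_command", "data": {
  "series": [
    [-0.034,-0.012,0,0,0,0,-0.3],
    [-0.034,-0.012,0,0,0,0,-0.3],
    [-0.034,-0.012,0,0,0,0,-0.3],
    [-0.034,-0.012,0,0,0,0,-0.3],
    [-0.03,-0.012,0,0,0,0,-0.3]
  ]
}}

```text
t: 13.45
eef_pos: [536.5, -365.9, 221.7]
ee_rot: [-2.224, -2.218, 0.001]
contact_force: [0.0, -0.5, 0.4]
finger_gap: 56.8
grasp_force: 0.0
```

{"op": "arm_command", "data": {
  "series": [
    [-0.008,-0.003,0,0,0,0,-0.3],
    [0,0,0,0,0,0,-0.3],
    [0,0,0,0,0,0,-0.3]
  ]
}}

```text
t: 13.7
eef_pos: [534.9, -371.4, 221.7]
ee_rot: [-2.223, -2.218, -0.001]
contact_force: [0.1, 1.0, -1.2]
finger_gap: 56.5
grasp_force: 0.0
```

{"op": "arm_command", "data": {
  "series": [
    [-0.001,0.001,0.03,0,0,0,-0.3],
    [0,0,0.03,0,0,0,-0.3],
    [0,0,0.022,0,0,0,-0.3],
    [0,0,0.012,0,0,0,-0.3],
    [0,0,0.004,0,0,0,-0.3]
  ]
}}

```text
t: 14.12
eef_pos: [536.3, -369.5, 121.7]
ee_rot: [-2.216, -2.221, 0.0]
contact_force: [-0.7, 0.5, 1.2]
finger_gap: 56.9
grasp_force: 0.0
```

{"op": "arm_command", "data": {
  "series": [
    [0,0,0,0,0,0,0.5],
    [0,0,0,0,0,0,1],
    [0,0,0,0,0,0,1],
    [0,0,0,0,0,0,1],
    [0,0,0,0,0,0,1]
  ]
}}

```text
t: 14.53
eef_pos: [536.2, -373.5, 126.0]
ee_rot: [2.222, 2.219, 0.001]
contact_force: [-0.3, 0.8, 3.3]
finger_gap: 33.5
grasp_force: 25.0
```

{"op": "arm_command", "data": {
  "series": [
    [0,0,-0.005,0,0,0,1],
    [0,0,-0.015,0,0,0,1],
    [0,0,-0.025,0,0,0,1],
    [0,0,-0.025,0,0,0,1],
    [0,0,-0.01,0,0,0,1]
  ]
}}

```text
t: 14.95
eef_pos: [536.9, -374.0, 208.0]
ee_rot: [2.22, 2.217, 0.002]
contact_force: [0.1, -1.0, -2.5]
finger_gap: 33.3
grasp_force: 25.0
```

{"op": "arm_command", "data": {
  "series": [
    [0.02,0.002,0,0,0,0,1],
    [0.03,0.002,0,0,0,0,1],
    [0.03,0.002,0,0,0,0,1],
    [0.03,0.002,0,0,0,0,1],
    [0.03,0.002,0,0,0,0,1]
  ]
}}

```text
t: 15.37
eef_pos: [545.6, -231.4, 203.8]
ee_rot: [-2.223, -2.219, 0.0]
contact_force: [0.3, 0.5, -3.0]
finger_gap: 33.7
grasp_force: 25.0
```

{"op": "arm_command", "data": {
  "series": [
    [0.03,0.002,0,0,0,0,1],
    [0.03,0.003,0,0,0,0,1],
    [0.03,0.003,0,0,0,0,1],
    [0.03,0.003,0,0,0,0,1],
    [0.03,0.003,0,0,0,0,1]
  ]
}}

```text
t: 15.78
eef_pos: [559.8, -81.5, 204.1]
ee_rot: [-2.223, -2.219, 0.0]
contact_force: [1.0, 0.5, -2.9]
finger_gap: 33.8
grasp_force: 25.0
```

{"op": "arm_command", "data": {
  "series": [
    [0.03,0.003,0,0,0,0,1],
    [0.02,0.002,0,0,0,0,1],
    [0.005,0,0,0,0,0,1],
    [0,0,0.015,0,0,0,1],
    [0,0,0.01,0,0,0,1]
  ]
}}

```text
t: 16.2
eef_pos: [565.0, -28.0, 178.6]
ee_rot: [-2.222, -2.221, 0.001]
contact_force: [-0.1, -0.1, -3.7]
finger_gap: 33.8
grasp_force: 25.0
```

{"op": "arm_command", "data": {
  "series": [
    [0,-0.001,0.015,0,0,0,1],
    [0,0,0.018,0,0,0,1],
    [0,0,0.014,0,0,0,1],
    [0,0,0.007,0,0,0,1],
    [0,0,0.0042,0,0,0,1]
  ]
}}

```text
t: 16.62
eef_pos: [563.1, -29.3, 121.8]
ee_rot: [-2.223, -2.216, 0.004]
contact_force: [-11.2, -0.1, 27.8]
finger_gap: 33.5
grasp_force: 25.2
```

{"op": "arm_command", "data": {
  "series": [
    [0,0,0,0,0,0,1],
    [0,0,0,0,0,0,1],
    [0,0,0,0,0,0,0.1],
    [0,0,0,0,0,0,-0.3],
    [0,0,0,0,0,0,-0.3]
  ]
}}

```text
t: 17.03
eef_pos: [565.0, -28.1, 121.8]
ee_rot: [2.223, 2.219, 0.002]
contact_force: [0.7, -0.2, -0.9]
finger_gap: 45.1
grasp_force: 0.0
```

{"op": "arm_command", "data": {
  "series": [
    [0,0,0,0,0,0,-0.3],
    [0,0,-0.015,0,0,0,-0.3],
    [0,0,-0.03,0,0,0,-0.3],
    [0,0,-0.035,0,0,0,-0.3],
    [0,0,-0.03,0,0,0,-0.3]
  ]
}}

```text
t: 17.45
eef_pos: [564.5, -28.1, 233.2]
ee_rot: [2.223, 2.219, 0.001]
contact_force: [1.1, -0.4, 0.9]
finger_gap: 56.3
grasp_force: 0.0
```

{"op": "arm_command", "data": {
  "series": [
    [-0.03,0,0,0,0,0,-0.3],
    [-0.034,-0.005,0,0,0,0,-0.3],
    [-0.034,-0.005,0,0,0,0,-0.3],
    [-0.034,-0.005,0,0,0,0,-0.3],
    [-0.034,-0.005,0,0,0,0,-0.3]
  ]
}}

```text
t: 17.87
eef_pos: [544.1, -195.3, 231.8]
ee_rot: [2.222, 2.22, 0.002]
contact_force: [1.4, -0.6, 0.2]
finger_gap: 56.5
grasp_force: 0.0
```

{"op": "arm_command", "data": {
  "series": [
    [-0.03,-0.005,0,0,0,0,-0.3],
    [-0.02,-0.005,0,0,0,0,-0.3],
    [0,0,0,0,0,0,-0.3],
    [0,0,0,0,0,0,-0.3]
  ]
}}

```text
t: 18.2
eef_pos: [533.6, -245.4, 231.6]
ee_rot: [2.226, 2.216, 0.0]
contact_force: [0.5, 0.4, 1.3]
finger_gap: 56.7
grasp_force: 0.0
```

```bash
cat > pads.py <<'E'
from h import *
s=ctrl.state();p,D=ctrl.grab_frame("wrist");print(s["eef_pos"],s["ee_rot"])
cv2.imwrite("pics/w2.png",p[...,::-1])
C=cam("wrist",s);W=cloud(C,D);pt,Dt=ctrl.grab_frame("top");cv2.imwrite("pics/t3.png",pt[...,::-1]);Ct=cam("top");Wt=cloud(Ct,Dt)
for nm,C,W,p in(("wrist",C,W,p),("top",Ct,Wt,pt)):
    H=hsv(p);h,sa,v=[H[...,i].astype(int) for i in range(3)];z=W[...,2]
    near=(abs(W[...,0]-531)<110)&(abs(W[...,1]+317)<110)
    for n,m,lo,hi,zp in(("red",((h<8)|(h>172))&(sa>110),0,20,8),("green",(h>45)&(h<90)&(sa>80),0,20,8),("yellow",(h>18)&(h<35)&(sa>100),0,20,8),("vial",(h>105)&(h<130)&(sa>130),52,66,58)):
        k=(m&near&(z>lo)&(z<hi)).astype(np.uint8)
        cs=cv2.findContours(k,0,1)[0]
        if not cs: continue
        c=max(cs,key=cv2.contourArea)
        P=np.array([ray(C,u,v2,zp) for u,v2 in c[:,0]]);q=W[k>0];print(nm,n,k.sum(),np.round(circ(P[:,0],P[:,1]),1),((P.max(0)+P.min(0))/2).round(1),np.ptp(P,axis=0).round(1),np.median(q[:,2]).round(1))
E
python3 pads.py
```

```text
[ 533.63048769 -245.38655508  231.55478216] [2.22633579e+00 2.21587951e+00 3.56005965e-04]
wrist red 694 [ 535.3 -394.3   20.1] [ 535.3 -402.6    8. ] [62.2 16.6  0. ] 7.6
wrist green 3607 [ 482.  -295.5   36.4] [ 480.8 -296.4    8. ] [74.8 74.6  0. ] 7.6
wrist yellow 3741 [ 575.7 -288.1   36.9] [ 575.5 -288.     8. ] [74.4 73.8  0. ] 7.6
wrist vial 426 [ 531.6 -317.4   11. ] [ 532.  -316.9   58. ] [24.8 20.4  0. ] 58.3
top yellow 3 [613.8 595.5 855.2] [ 586.6 -259.3    8. ] [6.4 0.2 0. ] 10.7
```

View pics/t3.png

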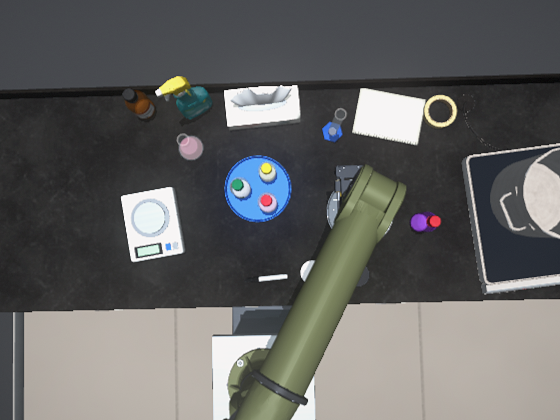

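The top view shows all three bottles standing in the blue tray, around (258,188). I get pads green (481.5,-296), yellow (575.5,-288) and red about (535.5,-374). The vial is at (531.8,-317.5), so it comes next.

{"op": "arm_command", "data": {
  "series": [
    [-0.03,-0.001,0,0,0,0,-0.3],
    [-0.03,-0.001,0,0,0,0,-0.3],
    [-0.012,0,0.02,0,0,0,-0.3],
    [0,0,0.035,0,0,0,-0.3],
    [0,0,0.035,0,0,0,-0.3]
  ]
}}

```text
t: 18.72
eef_pos: [533.7, -315.8, 141.4]
ee_rot: [2.22, 2.219, 0.003]
contact_force: [0.6, -0.1, -0.3]
finger_gap: 56.5
grasp_force: 0.0
```

{"op": "arm_command", "data": {
  "series": [
    [0,0,0.035,0,0,0,-0.3],
    [0,0,0.025,0,0,0,-0.3],
    [0,0,0.006,0,0,0,-0.3],
    [0,0,0,0,0,0,-0.3],
    [0,0,0,0,0,0,-0.3]
  ]
}}

```text
t: 19.13
eef_pos: [533.3, -315.3, 76.5]
ee_rot: [2.22, 2.221, 0.001]
contact_force: [0.8, -0.2, -0.2]
finger_gap: 56.6
grasp_force: 0.0
```

{"op": "arm_command", "data": {
  "series": [
    [-0.002,-0.001,0.02,0,0,0,-0.3],
    [0,0,0.016,0,0,0,-0.3],
    [0,0,0.01,0,0,0,-0.3],
    [0,0,0.0055,0,0,0,-0.3],
    [0,0,0,0,0,0,-0.3]
  ]
}}

```text
t: 19.55
eef_pos: [531.4, -317.7, 24.0]
ee_rot: [2.222, 2.22, 0.0]
contact_force: [-0.5, 0.4, -0.6]
finger_gap: 56.7
grasp_force: 0.0
```

{"op": "arm_command", "data": {
  "series": [
    [0,0,0,0,0,0,0.3],
    [0,0,0,0,0,0,1],
    [0,0,0,0,0,0,1],
    [0,0,0,0,0,0,1],
    [0,0,0,0,0,0,1]
  ],
  "grip_force": 15
}}

```text
t: 19.97
eef_pos: [531.3, -318.0, 24.4]
ee_rot: [2.222, 2.219, 0.001]
contact_force: [0.9, -0.6, 0.6]
finger_gap: 31.0
grasp_force: 0.0
```

{"op": "arm_command", "data": {
  "series": [
    [0,0,-0.005,0,0,0,1],
    [0,0,-0.015,0,0,0,1],
    [0,0,-0.03,0,0,0,1],
    [0,0,-0.035,0,0,0,1],
    [0,0,-0.035,0,0,0,1]
  ]
}}

```text
t: 20.38
eef_pos: [530.5, -318.0, 146.1]
ee_rot: [-2.224, -2.219, 0.001]
contact_force: [0.2, -0.6, -0.2]
finger_gap: 27.2
grasp_force: 14.8
```

{"op": "arm_command", "data": {
  "series": [
    [0,0,-0.035,0,0,0,1],
    [0,0,-0.035,0,0,0,1],
    [0.02,0,-0.01,0,0,0,1],
    [0.03,0,0,0,0,0,1],
    [0.03,0,0,0,0,0,1]
  ]
}}

```text
t: 20.8
eef_pos: [531.1, -239.0, 226.7]
ee_rot: [2.225, 2.213, 0.003]
contact_force: [0.9, 0.9, 0.8]
finger_gap: 26.8
grasp_force: 14.8
```

Run:
```python
from h import *
f=np.load("pics/top0.npz");p,D=f["p"],f["d"];C=cam("top");W=cloud(C,D);z=W[...,2]
# pan ellipse: strong contour of pan vs housing in gray
x,y=150,217;g=cv2.cvtColor(p,cv2.COLOR_RGB2GRAY)[y-40:y+40,x-40:x+40]
e=cv2.HoughCircles(cv2.resize(g,None,fx=4,fy=4,interpolation=2),cv2.HOUGH_GRADIENT,1.5,50,param1=80,param2=30,minRadius=48,maxRadius=80)
for u,v,r in e[0][:3]:
    u,v,r=u/4-.375+x-40,v/4-.375+y-40,r/4;print(u,v,r,ray(C,u,v,57).round(1),(ray(C,u+r,v,57)-ray(C,u,v,57)).round(1))
k=(z>54)&(z<61);k[:, :115]=0;k[:,190:]=0;k[:180]=0;k[260:]=0
q=W[k];print(k.sum(),q.mean(0),np.percentile(q,[2,98],axis=0))
S=cv2.resize(p[175:265,110:195],None,fx=6,fy=6,interpolation=2);cv2.imwrite("pics/pan.png",S[...,::-1])
```

```text
149.5625 217.6875 15.9375 [525.  332.3  57. ] [ -1.3 -49.    0. ]
751 [520.66111702 332.19501267  57.37811788] [[423.37091398 263.69134779  54.15167387]
 [583.14686367 383.80051272  60.74404754]]
```

View pics/pan.png

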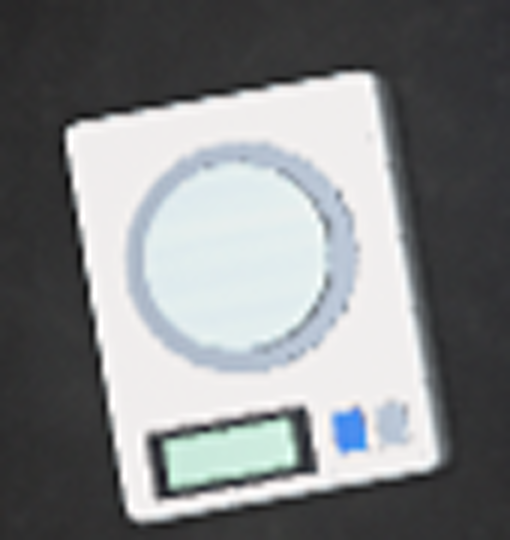

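The crop shows the pan disc centred at about (236,254), i.e. near (526,333) in the world. The finger gap of 27 mm is under the 29 mm cap, so I'll check how the vial is held.

Run:
```python
from h import *
p,D=ctrl.grab_frame("wrist");q,_=ctrl.grab_frame("scene")
cv2.imwrite("pics/v1.png",np.hstack([cv2.resize(p,(400,300)),cv2.resize(q[140:290,250:450],(400,300))])[...,::-1])
```

```text
(no output)
```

View pics/v1.png

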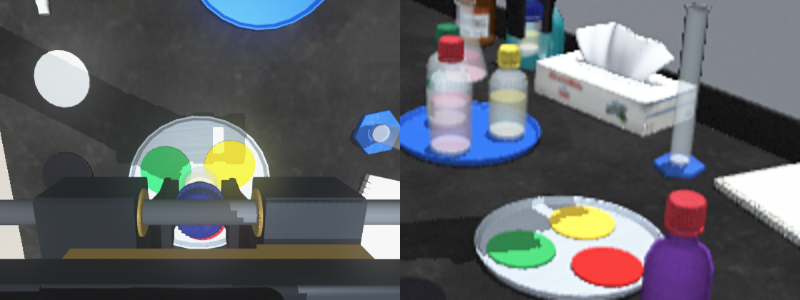

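The wrist view shows the vial's blue cap between the fingers at (203,210). The scene crop shows three empty pads. I need the vial's height and tilt in the grip.

Run:
```python
from h import *
s=ctrl.state();q,D=ctrl.grab_frame("scene");C=cam("scene");W=cloud(C,D);H=hsv(q)
print(s["eef_pos"])
near=(abs(W[...,0]-531)<30)&(abs(W[...,1]+239)<30)&(W[...,2]>150)
m=near&(H[...,0]>105)&(H[...,0]<130)&(H[...,1]>120)
P=W[m];print("cap",m.sum(),P.mean(0).round(1),np.percentile(P,[3,97],axis=0).round(1))
m2=near&(H[...,2]>90)&~m;P=W[m2];print("bright",m2.sum(),np.percentile(P,[3,97],axis=0).round(1))
cv2.imwrite("pics/v2.png",cv2.resize(q[100:190,270:370],None,fx=6,fy=6,interpolation=2)[...,::-1])
```

```text
[ 532.72092463 -231.85543955  225.15130783]
cap 95 [ 532.7 -241.9  255.6] [[ 521.9 -247.9  242.8]
 [ 551.2 -226.   267.4]]
bright 485 [[ 501.7 -266.4  208.6]
 [ 552.5 -229.1  442.4]]
```

View pics/v2.png

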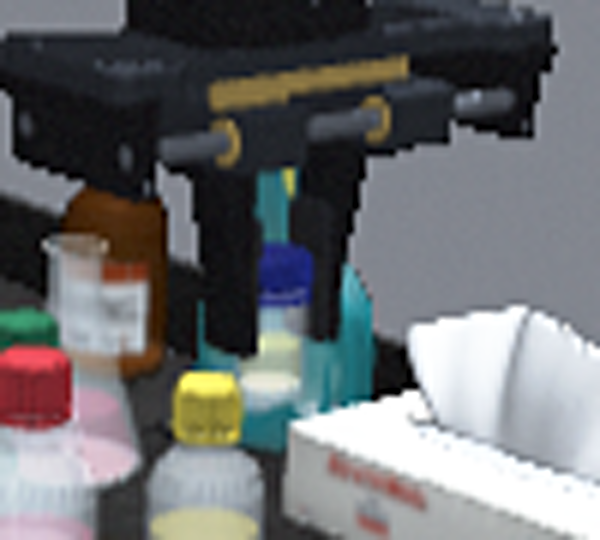

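The vial hangs well in the fingers, its cap at (287,270) and its foot at (270,392) in the crop. That puts the foot 18–24 mm below the TCP, so I'll carry it to the pan and lower it by force.

{"op": "arm_command", "data": {
  "series": [
    [0.02,0,0,0,0,0,1],
    [0.03,0,0,0,0,0,1],
    [0.033,0,0,0,0,0,1],
    [0.033,0,0,0,0,0,1],
    [0.033,0,0,0,0,0,1]
  ]
}}

```text
t: 21.37
eef_pos: [531.1, -89.5, 224.8]
ee_rot: [2.226, 2.216, 0.001]
contact_force: [-0.1, 0.8, 0.5]
finger_gap: 26.5
grasp_force: 14.8
```

{"op": "arm_command", "data": {
  "series": [
    [0.033,0,0,0,0,0,1],
    [0.033,0,0,0,0,0,1],
    [0.033,0,0,0,0,0,1],
    [0.033,0,0,0,0,0,1],
    [0.033,0,0,0,0,0,1]
  ]
}}

```text
t: 21.78
eef_pos: [531.9, 75.8, 224.8]
ee_rot: [2.225, 2.216, 0.001]
contact_force: [1.4, 0.3, -0.9]
finger_gap: 27.1
grasp_force: 14.8
```

{"op": "arm_command", "data": {
  "series": [
    [0.033,0,0,0,0,0,1],
    [0.033,0,0,0,0,0,1],
    [0.033,0,0,0,0,0,1],
    [0.033,-0.001,0,0,0,0,1],
    [0.033,-0.001,0,0,0,0,1]
  ]
}}

```text
t: 22.2
eef_pos: [530.7, 240.9, 224.8]
ee_rot: [2.225, 2.216, 0.001]
contact_force: [-0.0, 0.5, -0.4]
finger_gap: 26.8
grasp_force: 14.8
```

{"op": "arm_command", "data": {
  "series": [
    [0.033,-0.001,0,0,0,0,1],
    [0.03,-0.001,0,0,0,0,1],
    [0.02,-0.001,0,0,0,0,1],
    [0.005,0,0,0,0,0,1],
    [0,0,0,0,0,0,1]
  ]
}}

```text
t: 22.62
eef_pos: [527.2, 329.7, 223.9]
ee_rot: [2.221, 2.221, -0.001]
contact_force: [-1.3, 0.3, 0.2]
finger_gap: 26.9
grasp_force: 14.8
```

{"op": "arm_command", "data": {
  "series": [
    [0,0,0.03,0,0,0,1],
    [0,0,0.03,0,0,0,1],
    [0,0,0.03,0,0,0,1],
    [0,0,0.02,0,0,0,1],
    [0,0,0,0,0,0,1]
  ]
}}

```text
t: 23.03
eef_pos: [525.4, 324.0, 109.5]
ee_rot: [2.227, 2.215, -0.014]
contact_force: [-1.2, 0.2, -1.6]
finger_gap: 27.3
grasp_force: 14.8
```

{"op": "arm_command", "data": {
  "series": [
    [0,0,0,0,0,0,1],
    [0,0,0,0,0,0,1]
  ]
}}

```text
t: 23.2
eef_pos: [528.7, 328.0, 116.0]
ee_rot: [2.225, 2.217, 0.004]
contact_force: [0.5, -0.1, -0.3]
finger_gap: 26.9
grasp_force: 14.8
```

{"op": "arm_command", "data": {
  "series": [
    [0.004,-0.002,0.01,0,0,0,1],
    [0,0,0.01,0,0,0,1],
    [0,0,0.005,0,0,0,1],
    [0,0,0,0,0,0,1],
    [0,0,0,0,0,0,1]
  ]
}}

```text
t: 23.62
eef_pos: [524.6, 332.9, 88.4]
ee_rot: [2.223, 2.22, -0.001]
contact_force: [-0.2, -0.4, 0.2]
finger_gap: 26.7
grasp_force: 14.8
```

Run:
```python
from h import *
s=ctrl.state();q,D=ctrl.grab_frame("scene")
print(s["eef_pos"],s["contact_force"])
cv2.imwrite("pics/v3.png",cv2.resize(q[110:200,150:260],None,fx=7,fy=6,interpolation=2)[:600,:,::-1])
```

```text
[524.6108232  332.92550731  88.38719625] [-0.19389468 -0.35933544  0.20557482]
```

View pics/v3.png

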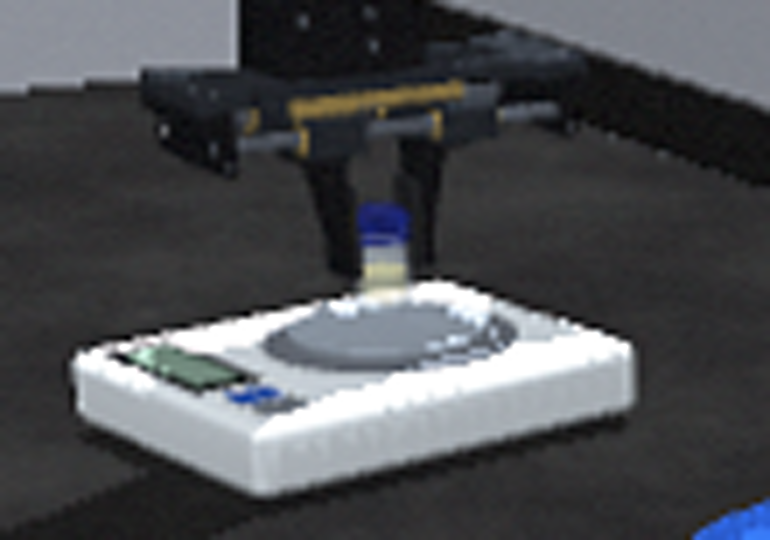

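The vial hangs upright over the pan, foot at about (385,295) in the crop and just above the pan. I'll lower it in small steps.

{"op": "arm_command", "data": {
  "series": [
    [0,0,0.003,0,0,0,1],
    [0,0,0.002,0,0,0,1],
    [0,0,0,0,0,0,1]
  ]
}}

```text
t: 23.92
eef_pos: [524.8, 332.9, 83.5]
ee_rot: [-2.223, -2.22, 0.001]
contact_force: [-0.1, 0.1, -0.6]
finger_gap: 27.1
grasp_force: 14.8
```

{"op": "arm_command", "data": {
  "series": [
    [0,0,0.002,0,0,0,1],
    [0,0,0,0,0,0,1]
  ]
}}

```text
t: 24.08
eef_pos: [524.8, 333.0, 81.6]
ee_rot: [-2.223, -2.22, 0.0]
contact_force: [0.4, -1.5, -0.7]
finger_gap: 26.9
grasp_force: 14.8
```

{"op": "arm_command", "data": {
  "series": [
    [0,0,0.002,0,0,0,1],
    [0,0,0,0,0,0,1]
  ]
}}

```text
t: 24.25
eef_pos: [524.8, 333.0, 79.6]
ee_rot: [-2.223, -2.22, 0.001]
contact_force: [0.2, -0.1, -1.1]
finger_gap: 27.1
grasp_force: 14.8
```

{"op": "arm_command", "data": {
  "series": [
    [0,0,0.0015,0,0,0,1],
    [0,0,0,0,0,0,1]
  ]
}}

```text
t: 24.42
eef_pos: [524.8, 333.0, 78.1]
ee_rot: [-2.223, -2.22, 0.0]
contact_force: [-0.3, 0.6, -0.1]
finger_gap: 26.9
grasp_force: 14.8
```

{"op": "arm_command", "data": {
  "series": [
    [0,0,0.0015,0,0,0,1],
    [0,0,0,0,0,0,1]
  ]
}}

```text
t: 24.58
eef_pos: [525.1, 333.2, 77.9]
ee_rot: [-2.223, -2.22, -0.001]
contact_force: [-1.2, -1.5, 5.9]
finger_gap: 26.7
grasp_force: 15.2
```

{"op": "arm_command", "data": {
  "series": [
    [0,0,0.0015,0,0,0,1],
    [0,0,0,0,0,0,1]
  ]
}}

```text
t: 24.75
eef_pos: [525.3, 333.4, 77.7]
ee_rot: [-2.223, -2.219, -0.002]
contact_force: [-3.5, -2.6, 11.2]
finger_gap: 26.9
grasp_force: 15.4
```

{"op": "arm_command", "data": {
  "series": [
    [0,0,-0.0025,0,0,0,1],
    [0,0,0,0,0,0,1],
    [0,0,0,0,0,0,0.2],
    [0,0,0,0,0,0,-0.3],
    [0,0,0,0,0,0,-0.3]
  ]
}}

```text
t: 25.17
eef_pos: [524.8, 333.0, 77.5]
ee_rot: [2.223, 2.22, -0.001]
contact_force: [0.4, -0.9, 0.1]
finger_gap: 39.5
grasp_force: 0.0
```

{"op": "arm_command", "data": {
  "series": [
    [0,0,0,0,0,0,-0.3],
    [0,0,0,0,0,0,-0.3],
    [0,0,-0.01,0,0,0,-0.3],
    [0,0,-0.025,0,0,0,-0.3],
    [0,0,-0.035,0,0,0,-0.3]
  ]
}}

```text
t: 25.58
eef_pos: [523.0, 331.9, 146.2]
ee_rot: [-2.223, -2.22, 0.01]
contact_force: [1.0, -0.4, 0.6]
finger_gap: 56.5
grasp_force: 0.0
```

{"op": "arm_command", "data": {
  "series": [
    [0,0,-0.035,0,0,0,-0.3],
    [0,0,-0.03,0,0,0,-0.3],
    [-0.03,0.005,-0.01,0,0,0,-0.3],
    [-0.034,0.005,0,0,0,0,-0.3],
    [-0.034,0.005,0,0,0,0,-0.3]
  ]
}}

```text
t: 26.0
eef_pos: [540.5, 234.8, 225.2]
ee_rot: [2.22, 2.221, 0.005]
contact_force: [1.5, -0.5, 0.0]
finger_gap: 56.5
grasp_force: 0.0
```

{"op": "arm_command", "data": {
  "series": [
    [-0.034,0.005,0,0,0,0,-0.3],
    [-0.034,0.005,0,0,0,0,-0.3],
    [-0.034,0.005,0,0,0,0,-0.3],
    [-0.034,0.005,0,0,0,0,-0.3],
    [-0.03,0.003,0,0,0,0,-0.3]
  ]
}}

```text
t: 26.42
eef_pos: [562.9, 66.3, 224.0]
ee_rot: [2.224, 2.218, 0.002]
contact_force: [1.7, -0.6, 0.1]
finger_gap: 56.4
grasp_force: 0.0
```

Run:
```python
from h import *
s=ctrl.state();p,D=ctrl.grab_frame("top");C=cam("top");W=cloud(C,D);H=hsv(p);z=W[...,2]
print(s["eef_pos"])
blue=(H[...,0]>105)&(H[...,0]<130)&(H[...,1]>110)
m=blue&(z>95)&(z<120)&(abs(W[...,0]-525)<60)&(abs(W[...,1]-333)<60);print("vial",m.sum(),W[m].mean(0).round(1),np.ptp(W[m],axis=0))
sc,_=ctrl.grab_frame("scene")
cv2.imwrite("pics/pl.png",np.hstack([cv2.resize(p[175:265,110:195],(400,424),interpolation=2),cv2.resize(sc[130:200,150:250],(400,424),interpolation=2)])[...,::-1])
h,sa=H[...,0],H[...,1]
for n,k,zt in(("red",((h<8)|(h>172))&(sa>120),162),("green",(h>45)&(h<90)&(sa>90),151),("yellow",(h>20)&(h<35)&(sa>110),134)):
    k=k&(abs(z-zt)<7)&(abs(W[...,0]-611)<110)&(abs(W[...,1]-2)<110);print(n,k.sum(),W[k].mean(0).round(1),np.ptp(W[k],axis=0).round())
near=(abs(W[...,0]-531)<115)&(abs(W[...,1]+317)<115)
for n,k in(("red",((h<8)|(h>172))&(sa>110)),("green",(h>45)&(h<90)&(sa>80)),("yellow",(h>18)&(h<35)&(sa>100))):
    k=(k&near&(z<20)).astype(np.uint8);c=max(cv2.findContours(k,0,1)[0],key=cv2.contourArea)
    P=np.array([ray(C,u,v,8) for u,v in c[:,0]]);print("pad",n,np.round(circ(P[:,0],P[:,1]),1))
```

```text
[562.88829191  66.2977916  223.9748133 ]
vial 64 [524.5 330.7 111.3] [23.53847157 24.76775335 18.33722251]
red 91 [563.5 -29.8 162.9] [26. 29. 12.]
green 18 [606.5  42.7 150.9] [19. 10. 12.]
yellow 80 [658.4 -30.5 134.4] [29. 27. 14.]
pad red [ 535.6 -374.1   35.4]
pad green [ 480.8 -295.7   36.1]
pad yellow [ 575.7 -287.5   35.5]
```

View pics/pl.png

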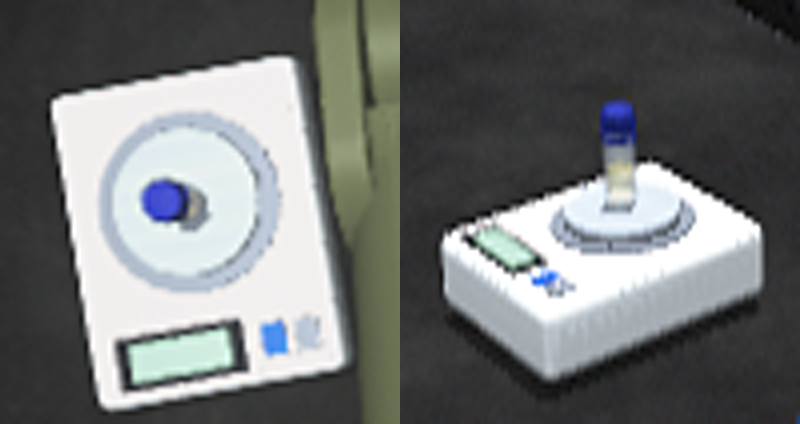

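The vial stands upright near the pan's centre, measured at (524.5,331) against about (526,333). Pads are red (535.6,-374), green (481,-296) and yellow (575.6,-288). Now I'll return the red bottle.

{"op": "arm_command", "data": {
  "series": [
    [-0.03,0,0,0,0,0,-0.3],
    [-0.03,0,0,0,0,0,-0.3],
    [-0.025,0,0,0,0,0,-0.3],
    [-0.006,0,0,0,0,0,-0.3],
    [0,0,0,0,0,0,-0.3]
  ],
  "grip_force": 25
}}

```text
t: 26.93
eef_pos: [562.4, -24.2, 223.7]
ee_rot: [2.227, 2.215, 0.001]
contact_force: [-0.1, -0.3, -0.8]
finger_gap: 56.5
grasp_force: 0.0
```

{"op": "arm_command", "data": {
  "series": [
    [0,0,0,0,0,0,-0.3],
    [0,0,0.02,0,0,0,-0.3],
    [0,0,0.015,0,0,0,-0.3],
    [0,0,0,0,0,0,-0.3],
    [0,0,0,0,0,0,-0.3]
  ]
}}

```text
t: 27.35
eef_pos: [562.0, -19.7, 187.4]
ee_rot: [-2.219, -2.222, 0.001]
contact_force: [-0.6, -0.3, 1.1]
finger_gap: 56.6
grasp_force: 0.0
```

{"op": "arm_command", "data": {
  "series": [
    [-0.008,0.002,0,0,0,0,-0.3],
    [0,0,0.025,0,0,0,-0.3],
    [0,0,0.025,0,0,0,-0.3],
    [0,0,0.015,0,0,0,-0.3],
    [0,0,0,0,0,0,-0.3]
  ]
}}

```text
t: 27.77
eef_pos: [562.9, -30.0, 120.7]
ee_rot: [-2.221, -2.218, 0.005]
contact_force: [-0.6, 0.0, -0.3]
finger_gap: 56.9
grasp_force: 0.0
```

{"op": "arm_command", "data": {
  "series": [
    [0,0,0,0,0,0,-0.3],
    [0,0,0,0,0,0,-0.3]
  ]
}}

```text
t: 27.93
eef_pos: [565.8, -30.2, 124.7]
ee_rot: [2.222, 2.218, 0.003]
contact_force: [-0.5, 0.1, -0.2]
finger_gap: 56.8
grasp_force: 0.0
```

{"op": "arm_command", "data": {
  "series": [
    [0,0,0,0,0,0,0.5],
    [0,0,0,0,0,0,1],
    [0,0,0,0,0,0,1],
    [0,0,0,0,0,0,1],
    [0,0,0,0,0,0,1]
  ]
}}

```text
t: 28.35
eef_pos: [564.4, -29.9, 123.3]
ee_rot: [-2.223, -2.22, -0.0]
contact_force: [-1.6, -0.2, 3.0]
finger_gap: 33.3
grasp_force: 25.0
```

{"op": "arm_command", "data": {
  "series": [
    [0,0,0,0,0,0,1],
    [0,0,-0.005,0,0,0,1],
    [0,0,-0.015,0,0,0,1],
    [0,0,-0.02,0,0,0,1],
    [0,0,-0.02,0,0,0,1]
  ]
}}

```text
t: 28.77
eef_pos: [563.4, -30.0, 182.5]
ee_rot: [-2.222, -2.219, 0.003]
contact_force: [-0.0, 0.5, -4.1]
finger_gap: 33.6
grasp_force: 25.0
```

{"op": "arm_command", "data": {
  "series": [
    [-0.02,-0.002,0,0,0,0,1],
    [-0.03,-0.003,0,0,0,0,1],
    [-0.03,-0.003,0,0,0,0,1],
    [-0.03,-0.003,0,0,0,0,1],
    [-0.03,-0.003,0,0,0,0,1]
  ]
}}

```text
t: 29.18
eef_pos: [549.5, -171.0, 182.5]
ee_rot: [-2.222, -2.22, 0.0]
contact_force: [-0.0, -0.1, -2.2]
finger_gap: 33.1
grasp_force: 25.0
```

{"op": "arm_command", "data": {
  "series": [
    [-0.03,-0.002,0,0,0,0,1],
    [-0.03,-0.003,0,0,0,0,1],
    [-0.03,-0.002,0,0,0,0,1],
    [-0.03,-0.002,0,0,0,0,1],
    [-0.03,-0.002,0,0,0,0,1]
  ]
}}

```text
t: 29.6
eef_pos: [538.5, -320.9, 182.3]
ee_rot: [-2.222, -2.22, 0.0]
contact_force: [0.6, 0.2, -3.0]
finger_gap: 33.3
grasp_force: 25.0
```

{"op": "arm_command", "data": {
  "series": [
    [-0.03,-0.002,0,0,0,0,1],
    [-0.018,-0.001,0,0,0,0,1],
    [-0.006,0,0,0,0,0,1],
    [0,0,0.015,0,0,0,1],
    [0,0,0.015,0,0,0,1]
  ]
}}

```text
t: 30.02
eef_pos: [536.4, -374.1, 152.9]
ee_rot: [2.223, 2.219, 0.001]
contact_force: [-0.8, 1.0, -4.1]
finger_gap: 33.3
grasp_force: 25.0
```

{"op": "arm_command", "data": {
  "series": [
    [0,0,0,0,0,0,1],
    [0,0,0,0,0,0,1],
    [0,0,0,0,0,0,1]
  ]
}}

```text
t: 30.27
eef_pos: [536.6, -373.2, 153.3]
ee_rot: [2.222, 2.221, 0.001]
contact_force: [-0.5, -0.3, -2.3]
finger_gap: 33.3
grasp_force: 25.0
```

{"op": "arm_command", "data": {
  "series": [
    [-0.001,-0.001,0.01,0,0,0,1],
    [0,0,0.008,0,0,0,1],
    [0,0,0.005,0,0,0,1],
    [0,0,0.0025,0,0,0,1],
    [0,0,0,0,0,0,1]
  ]
}}

```text
t: 30.68
eef_pos: [534.7, -375.2, 127.5]
ee_rot: [2.223, 2.219, -0.0]
contact_force: [0.5, -0.4, -1.9]
finger_gap: 33.2
grasp_force: 25.0
```

{"op": "arm_command", "data": {
  "series": [
    [0,0,0,0,0,0,1],
    [0,0,0.0005,0,0,0,1],
    [0,0,0,0,0,0,0.1],
    [0,0,0,0,0,0,-0.3],
    [0,0,0,0,0,0,-0.3]
  ]
}}

```text
t: 31.1
eef_pos: [535.4, -374.8, 127.1]
ee_rot: [2.222, 2.22, 0.001]
contact_force: [0.6, -0.4, 0.1]
finger_gap: 45.2
grasp_force: 0.0
```

{"op": "arm_command", "data": {
  "series": [
    [0,0,0,0,0,0,-0.3],
    [0,0,-0.015,0,0,0,-0.3],
    [0,0,-0.03,0,0,0,-0.3],
    [0,0,-0.03,0,0,0,-0.3],
    [0,0,-0.02,0,0,0,-0.3]
  ]
}}

```text
t: 31.52
eef_pos: [535.6, -375.5, 224.7]
ee_rot: [2.221, 2.218, 0.001]
contact_force: [0.6, -0.1, 0.5]
finger_gap: 56.5
grasp_force: 0.0
```

{"op": "arm_command", "data": {
  "series": [
    [0.02,0.008,0,0,0,0,-0.3],
    [0.034,0.012,0,0,0,0,-0.3],
    [0.034,0.012,0,0,0,0,-0.3],
    [0.034,0.012,0,0,0,0,-0.3],
    [0.034,0.012,0,0,0,0,-0.3]
  ]
}}

```text
t: 31.93
eef_pos: [591.7, -217.3, 222.1]
ee_rot: [2.223, 2.219, 0.001]
contact_force: [0.7, 1.0, -0.6]
finger_gap: 56.7
grasp_force: 0.0
```

{"op": "arm_command", "data": {
  "series": [
    [0.034,0.012,0,0,0,0,-0.3],
    [0.034,0.012,0,0,0,0,-0.3],
    [0.034,0.012,0,0,0,0,-0.3],
    [0.034,0.012,0,0,0,0,-0.3],
    [0.034,0.012,0,0,0,0,-0.3]
  ]
}}

```text
t: 32.35
eef_pos: [651.9, -47.1, 222.1]
ee_rot: [2.223, 2.22, 0.001]
contact_force: [0.5, -0.4, 0.3]
finger_gap: 56.5
grasp_force: 0.0
```

{"op": "arm_command", "data": {
  "series": [
    [0.014,0.006,0,0,0,0,-0.3],
    [0,0,0,0,0,0,-0.3],
    [0,0,0,0,0,0,-0.3],
    [0,0,0,0,0,0,-0.3]
  ]
}}

```text
t: 32.68
eef_pos: [657.0, -37.4, 222.0]
ee_rot: [2.225, 2.217, -0.002]
contact_force: [0.3, -0.1, 0.6]
finger_gap: 56.6
grasp_force: 0.0
```

{"op": "arm_command", "data": {
  "series": [
    [0.008,0.001,0,0,0,0,-0.3],
    [0,0,0.025,0,0,0,-0.3],
    [0,0,0.025,0,0,0,-0.3],
    [0,0,0,0,0,0,-0.3],
    [0,0,0,0,0,0,-0.3]
  ]
}}

```text
t: 33.1
eef_pos: [657.3, -28.0, 171.1]
ee_rot: [-2.224, -2.217, 0.003]
contact_force: [0.7, 0.6, 0.3]
finger_gap: 56.9
grasp_force: 0.0
```

{"op": "arm_command", "data": {
  "series": [
    [0,0,0.025,0,0,0,-0.3],
    [0,0,0.025,0,0,0,-0.3],
    [0,0,0.018,0,0,0,-0.3],
    [0,0,0.006,0,0,0,-0.3],
    [0,0,0,0,0,0,-0.3]
  ]
}}

```text
t: 33.52
eef_pos: [658.1, -27.5, 97.8]
ee_rot: [-2.223, -2.219, 0.001]
contact_force: [0.3, 0.4, -0.3]
finger_gap: 56.4
grasp_force: 0.0
```

{"op": "arm_command", "data": {
  "series": [
    [0,0,0,0,0,0,-0.3],
    [0,0,0,0,0,0,-0.3]
  ]
}}

```text
t: 33.68
eef_pos: [659.9, -27.5, 100.2]
ee_rot: [2.222, 2.218, 0.004]
contact_force: [-0.1, -0.5, -0.3]
finger_gap: 56.8
grasp_force: 0.0
```

{"op": "arm_command", "data": {
  "series": [
    [0,0,0,0,0,0,0.5],
    [0,0,0,0,0,0,1],
    [0,0,0,0,0,0,1],
    [0,0,0,0,0,0,1],
    [0,0,0,0,0,0,1]
  ]
}}

```text
t: 34.1
eef_pos: [658.6, -27.1, 98.1]
ee_rot: [2.223, 2.22, 0.001]
contact_force: [1.0, 1.1, 0.5]
finger_gap: 31.4
grasp_force: 25.1
```

{"op": "arm_command", "data": {
  "series": [
    [0,0,0,0,0,0,1],
    [0,0,-0.005,0,0,0,1],
    [0,0,-0.015,0,0,0,1],
    [0,0,-0.02,0,0,0,1],
    [0,0,-0.02,0,0,0,1]
  ]
}}

```text
t: 34.52
eef_pos: [657.3, -27.0, 157.5]
ee_rot: [-2.222, -2.218, 0.003]
contact_force: [1.2, 0.2, -2.0]
finger_gap: 31.8
grasp_force: 25.0
```

{"op": "arm_command", "data": {
  "series": [
    [-0.02,-0.006,0,0,0,0,1],
    [-0.03,-0.01,0,0,0,0,1],
    [-0.03,-0.01,0,0,0,0,1],
    [-0.03,-0.01,0,0,0,0,1],
    [-0.03,-0.01,0,0,0,0,1]
  ]
}}

```text
t: 34.93
eef_pos: [611.1, -168.1, 157.6]
ee_rot: [-2.222, -2.22, 0.001]
contact_force: [0.3, -0.5, -3.0]
finger_gap: 31.4
grasp_force: 25.0
```

{"op": "arm_command", "data": {
  "series": [
    [-0.03,-0.01,0,0,0,0,1],
    [-0.03,-0.01,0,0,0,0,1],
    [-0.03,-0.009,0,0,0,0,1],
    [-0.022,-0.006,0,0,0,0,1],
    [-0.007,-0.002,0,0,0,0,1]
  ]
}}

```text
t: 35.35
eef_pos: [571.7, -291.8, 158.0]
ee_rot: [2.23, 2.211, -0.005]
contact_force: [-0.7, 0.1, -2.3]
finger_gap: 31.7
grasp_force: 25.0
```

{"op": "arm_command", "data": {
  "series": [
    [0,0,0.02,0,0,0,1],
    [0,0,0.01,0,0,0,1],
    [0,0,0,0,0,0,1],
    [0,0,0,0,0,0,1],
    [0,0,0,0,0,0,1]
  ]
}}

```text
t: 35.77
eef_pos: [575.7, -285.0, 128.1]
ee_rot: [-2.221, -2.222, -0.0]
contact_force: [1.1, 0.1, -2.5]
finger_gap: 31.2
grasp_force: 25.0
```

{"op": "arm_command", "data": {
  "series": [
    [-0.0015,0,0.01,0,0,0,1],
    [0,0,0.008,0,0,0,1],
    [0,0,0.005,0,0,0,1],
    [0,0,0.0025,0,0,0,1],
    [0,0,0,0,0,0,1]
  ]
}}

```text
t: 36.18
eef_pos: [574.9, -287.4, 102.2]
ee_rot: [-2.223, -2.219, 0.0]
contact_force: [0.4, -0.9, -2.2]
finger_gap: 31.3
grasp_force: 25.0
```

{"op": "arm_command", "data": {
  "series": [
    [0,0,0,0,0,0,1],
    [0,0,0.0005,0,0,0,1],
    [0,0,0,0,0,0,0.1],
    [0,0,0,0,0,0,-0.3],
    [0,0,0,0,0,0,-0.3]
  ]
}}

```text
t: 36.6
eef_pos: [575.3, -287.7, 102.2]
ee_rot: [2.223, 2.219, 0.001]
contact_force: [-0.3, 0.3, 0.1]
finger_gap: 44.3
grasp_force: 0.0
```

{"op": "arm_command", "data": {
  "series": [
    [0,0,0,0,0,0,-0.3],
    [0,0,-0.015,0,0,0,-0.3],
    [0,0,-0.035,0,0,0,-0.3],
    [0,0,-0.035,0,0,0,-0.3],
    [0,0,-0.03,0,0,0,-0.3]
  ]
}}

```text
t: 37.02
eef_pos: [575.1, -287.8, 219.0]
ee_rot: [2.223, 2.219, 0.001]
contact_force: [-0.0, -0.9, -0.5]
finger_gap: 56.1
grasp_force: 0.0
```

{"op": "arm_command", "data": {
  "series": [
    [0.02,0.002,0,0,0,0,-0.3],
    [0.035,0.004,0,0,0,0,-0.3],
    [0.035,0.004,0,0,0,0,-0.3],
    [0.035,0.004,0,0,0,0,-0.3],
    [0.035,0.004,0,0,0,0,-0.3]
  ]
}}

```text
t: 37.43
eef_pos: [593.3, -126.0, 217.2]
ee_rot: [2.223, 2.219, 0.001]
contact_force: [1.0, 0.7, -0.0]
finger_gap: 56.4
grasp_force: 0.0
```

{"op": "arm_command", "data": {
  "series": [
    [0.035,0.004,0,0,0,0,-0.3],
    [0.035,0.004,0,0,0,0,-0.3],
    [0.035,0.004,0,0,0,0,-0.3],
    [0.035,0.004,0,0,0,0,-0.3],
    [0.03,0.002,0,0,0,0,-0.3]
  ]
}}

```text
t: 37.85
eef_pos: [611.7, 45.6, 217.1]
ee_rot: [-2.221, -2.222, -0.002]
contact_force: [0.0, 0.5, -0.2]
finger_gap: 56.6
grasp_force: 0.0
```

{"op": "arm_command", "data": {
  "series": [
    [0.011,0,0,0,0,0,-0.3],
    [0,0,0,0,0,0,-0.3],
    [0,0,0,0,0,0,-0.3],
    [0,0,0,0,0,0,-0.3]
  ]
}}

```text
t: 38.18
eef_pos: [611.6, 50.4, 217.1]
ee_rot: [2.226, 2.215, -0.001]
contact_force: [-0.4, -0.2, -0.1]
finger_gap: 56.3
grasp_force: 0.0
```

Run:
```python
from h import *
s=ctrl.state();print(s["eef_pos"]);p,D=ctrl.grab_frame("wrist");C=cam("wrist",s);W=cloud(C,D);H=hsv(p);h,sa=H[...,0],H[...,1]
k=(h>45)&(h<90)&(sa>80)&(abs(W[...,2]-148)<10);print("green",k.sum(),W[k].mean(0).round(1),W[k].min(0).round(),W[k].max(0).round())
p,D=ctrl.grab_frame("top");W=cloud(cam("top"),D);H=hsv(p);h,sa=H[...,0],H[...,1];z=W[...,2]
near=(abs(W[...,0]-531)<115)&(abs(W[...,1]+317)<115)
for n,k,zt in(("red",((h<8)|(h>172))&(sa>120),166),("yellow",(h>20)&(h<35)&(sa>110),138)):
    k=k&near&(abs(z-zt)<7);print(n,k.sum(),W[k].mean(0).round(1),np.ptp(W[k],axis=0).round())
```

```text
[611.55228586  50.4324185  217.10604346]
green 701 [610.   59.4 150.1] [598.  50. 142.] [628.  67. 152.]
red 101 [ 534.1 -373.9  166.8] [28. 31. 14.]
yellow 80 [ 575.2 -289.8  139.1] [27. 29. 13.]
```

{"op": "arm_command", "data": {
  "series": [
    [0.005,0,0.02,0,0,0,-0.3],
    [0,0,0.025,0,0,0,-0.3],
    [0,0,0,0,0,0,-0.3],
    [0,0,0.025,0,0,0,-0.3],
    [0,0,0.02,0,0,0,-0.3]
  ]
}}

```text
t: 38.7
eef_pos: [612.4, 56.8, 127.7]
ee_rot: [2.224, 2.216, 0.003]
contact_force: [0.3, -0.2, 0.9]
finger_gap: 57.0
grasp_force: 0.0
```

{"op": "arm_command", "data": {
  "series": [
    [0,0,0.01,0,0,0,-0.3],
    [0,0,0.002,0,0,0,-0.3],
    [0,0,0,0,0,0,-0.3],
    [0,0,0,0,0,0,-0.3],
    [0,0,0,0,0,0,-0.3]
  ]
}}

```text
t: 39.12
eef_pos: [612.6, 58.3, 116.5]
ee_rot: [2.222, 2.219, 0.003]
contact_force: [1.0, 0.5, -0.0]
finger_gap: 56.7
grasp_force: 0.0
```

{"op": "arm_command", "data": {
  "series": [
    [0,0,0,0,0,0,0.5],
    [0,0,0,0,0,0,1],
    [0,0,0,0,0,0,1],
    [0,0,0,0,0,0,1],
    [0,0,0,0,0,0,1]
  ]
}}

```text
t: 39.53
eef_pos: [611.6, 58.6, 115.1]
ee_rot: [2.223, 2.22, 0.001]
contact_force: [-0.5, -0.3, 0.5]
finger_gap: 33.5
grasp_force: 25.0
```

{"op": "arm_command", "data": {
  "series": [
    [0,0,0,0,0,0,1],
    [0,0,-0.005,0,0,0,1],
    [0,0,-0.015,0,0,0,1],
    [0,0,-0.02,0,0,0,1],
    [0,0,-0.02,0,0,0,1]
  ]
}}

```text
t: 39.95
eef_pos: [610.5, 58.3, 174.5]
ee_rot: [-2.222, -2.219, 0.004]
contact_force: [0.3, -1.1, -2.9]
finger_gap: 33.4
grasp_force: 25.0
```

{"op": "arm_command", "data": {
  "series": [
    [-0.02,-0.007,0,0,0,0,1],
    [-0.03,-0.011,0,0,0,0,1],
    [-0.03,-0.011,0,0,0,0,1],
    [-0.03,-0.011,0,0,0,0,1],
    [-0.03,-0.012,0,0,0,0,1]
  ]
}}

```text
t: 40.37
eef_pos: [558.2, -82.7, 174.5]
ee_rot: [-2.222, -2.22, 0.001]
contact_force: [0.4, -0.8, -3.1]
finger_gap: 33.3
grasp_force: 25.0
```

{"op": "arm_command", "data": {
  "series": [
    [-0.03,-0.012,0,0,0,0,1],
    [-0.03,-0.012,0,0,0,0,1],
    [-0.03,-0.012,0,0,0,0,1],
    [-0.03,-0.012,0,0,0,0,1],
    [-0.03,-0.011,0,0,0,0,1]
  ]
}}

```text
t: 40.78
eef_pos: [498.7, -232.6, 174.6]
ee_rot: [-2.222, -2.219, -0.0]
contact_force: [-0.2, -0.4, -3.1]
finger_gap: 33.4
grasp_force: 25.0
```

{"op": "arm_command", "data": {
  "series": [
    [-0.03,-0.011,0,0,0,0,1],
    [-0.022,-0.006,0,0,0,0,1],
    [-0.01,-0.002,0,0,0,0,1],
    [0,0,0,0,0,0,1],
    [0,0,0.01,0,0,0,1]
  ]
}}

```text
t: 41.2
eef_pos: [482.6, -293.0, 165.9]
ee_rot: [2.222, 2.218, 0.004]
contact_force: [1.1, 0.7, -2.9]
finger_gap: 33.2
grasp_force: 25.0
```

{"op": "arm_command", "data": {
  "series": [
    [0,0,0.02,0,0,0,1],
    [0,0,0,0,0,0,1],
    [0,0,0,0,0,0,1],
    [0,0,0,0,0,0,1]
  ]
}}

```text
t: 41.53
eef_pos: [481.8, -291.9, 144.9]
ee_rot: [-2.22, -2.222, -0.0]
contact_force: [0.7, -0.3, -2.6]
finger_gap: 33.7
grasp_force: 25.0
```

{"op": "arm_command", "data": {
  "series": [
    [-0.002,-0.001,0.01,0,0,0,1],
    [0,0,0.008,0,0,0,1],
    [0,0,0.005,0,0,0,1],
    [0,0,0.0025,0,0,0,1],
    [0,0,0,0,0,0,1]
  ]
}}

```text
t: 41.95
eef_pos: [479.9, -295.5, 119.3]
ee_rot: [-2.223, -2.219, 0.0]
contact_force: [0.0, 0.3, -2.8]
finger_gap: 32.8
grasp_force: 25.0
```

{"op": "arm_command", "data": {
  "series": [
    [0,0,0,0,0,0,1],
    [0,0,0.0005,0,0,0,1],
    [0,0,0,0,0,0,0.1],
    [0,0,0,0,0,0,-0.3],
    [0,0,0,0,0,0,-0.3]
  ]
}}

```text
t: 42.37
eef_pos: [480.4, -295.5, 119.2]
ee_rot: [2.222, 2.219, 0.001]
contact_force: [-0.8, -0.7, 0.7]
finger_gap: 45.7
grasp_force: 0.0
```

{"op": "arm_command", "data": {
  "series": [
    [0,0,0,0,0,0,-0.3],
    [0,0,-0.015,0,0,0,-0.3],
    [0,0,-0.035,0,0,0,-0.3],
    [0,0,-0.035,0,0,0,-0.3],
    [0,0,-0.02,0,0,0,-0.3]
  ]
}}

```text
t: 42.78
eef_pos: [481.0, -296.4, 227.5]
ee_rot: [2.221, 2.216, 0.003]
contact_force: [0.7, -0.4, -0.1]
finger_gap: 56.5
grasp_force: 0.0
```

{"op": "arm_command", "data": {
  "series": [
    [0.02,0.002,0,0,0,0,-0.3],
    [0.035,0.004,0,0,0,0,-0.3],
    [0.035,0.004,0,0,0,0,-0.3],
    [0.035,0.004,0,0,0,0,-0.3],
    [0.035,0.004,0,0,0,0,-0.3]
  ]
}}

```text
t: 43.2
eef_pos: [498.3, -133.9, 224.2]
ee_rot: [2.223, 2.219, 0.002]
contact_force: [0.8, 1.0, -0.1]
finger_gap: 56.5
grasp_force: 0.0
```

{"op": "arm_command", "data": {
  "series": [
    [0.035,0.004,0,0,0,0,-0.3],
    [0.035,0.004,0,0,0,0,-0.3],
    [0.03,0.004,0,0,0,0,-0.3],
    [0,0,0,0,0,0,-0.3],
    [0,0,0,0,0,0,-0.3]
  ]
}}

```text
t: 43.62
eef_pos: [510.6, -33.3, 223.8]
ee_rot: [2.218, 2.225, -0.0]
contact_force: [0.2, -0.3, -0.4]
finger_gap: 57.0
grasp_force: 0.0
```

Run:
```python
from h import *
print(ctrl.state()["eef_pos"])
p,D=ctrl.grab_frame("top");W=cloud(cam("top"),D);H=hsv(p);h,sa=H[...,0],H[...,1];z=W[...,2]
near=(abs(W[...,0]-531)<115)&(abs(W[...,1]+317)<115)
for n,k,zt in(("red",((h<8)|(h>172))&(sa>120),166),("green",(h>45)&(h<90)&(sa>90),155),("yellow",(h>20)&(h<35)&(sa>110),138)):
    k=k&near&(abs(z-zt)<7);print(n,k.sum(),W[k].mean(0).round(1),np.ptp(W[k],axis=0).round())
k=(h>105)&(h<130)&(sa>110)&(z>95)&(z<120)&(abs(W[...,0]-525)<60)&(abs(W[...,1]-333)<60);print("vial",k.sum(),W[k].mean(0).round(1))
q,_=ctrl.grab_frame("scene")
cv2.imwrite("pics/end.png",np.hstack([cv2.resize(p[165:255,315:405],(400,400),interpolation=2),cv2.resize(q[180:300,275:395],(400,400),interpolation=2)])[...,::-1])
```

```text
[510.60809557 -33.3410952  223.8317902 ]
red 98 [ 533.9 -374.1  166.9] [28. 31. 14.]
green 94 [ 480.4 -299.5  155.3] [28. 30. 12.]
yellow 79 [ 575.1 -289.6  138.9] [26. 27. 13.]
vial 68 [524.6 330.3 110.8]
```

View pics/end.png

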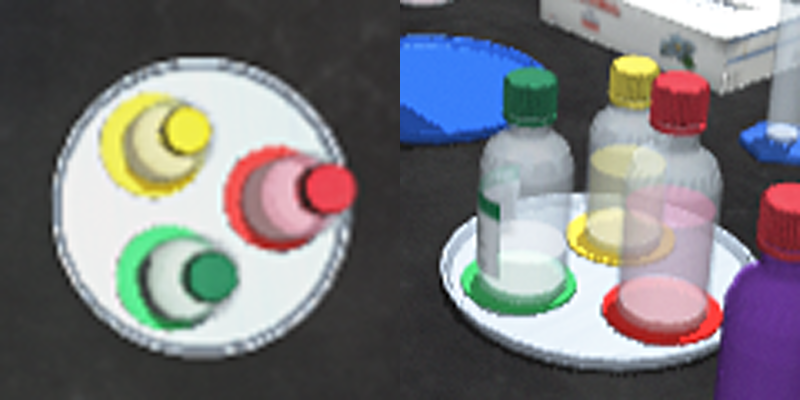

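All three bottles stand on their own pads, 2–4 mm off centre, and the vial is upright on the pan. I'm handing the job in.

```bash
python3 -c "
from rig import ctrl
print(ctrl.finish_job())"
```

```text
the job is handed in; nothing more can be done
None
```

The job is handed in: by the last images, each bottle stands on its own pad (2–4 mm off centre), the vial is upright near the pan's centre, and nothing tipped; I kept the arm well away from the flask but did not re-measure it, and no verdict came back.

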